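# Fetch an ordered book from behind the taller ones

## Task

A customer has ordered the small square book that stands hidden between the taller ones in the blue book crate. Take the three taller books out and stand all three in the empty blue crate, then stand the square book upright in the free part of the wooden order stand, and then put the three taller books back in the book crate, upright and each exactly where it stood before. Knock no book over, and leave the book already waiting in the stand and the notebook lying in the crate alone.

Things in the scene. Friction and masses are not known exactly. Their poses are not given: they have to be found in the camera images.
- broad_center (a point): Centre of the broad tall book, a rigid grey cloth hardback that stands upright: 36 thick x 140 wide x 190 mm tall, about 0.5 kg. x is along its thickness, y along its width, z up. It stands at one end of the row of four books in the book crate (either end).
- narrow_center (a point): Centre of the narrow tall book, a rigid pale paperback that stands upright: 30 thick x 112 wide x 190 mm tall, about 0.4 kg; axes as above. It stands at the other end of the row.
- middle_center (a point): Centre of the middle-sized book, a rigid brown paper-covered paperback that stands upright: 30 thick x 105 wide x 148 mm tall, about 0.3 kg; axes as above. It always stands second in the row, seen from the robot, between the tall book nearest the robot and the square book.
- square_center (a point): Centre of the wanted small square book, a cream hardback that stands upright: 26 thick x 105 wide x 105 mm tall, about 0.2 kg; axes as above. It stands third in the row, between the middle-sized book and the far tall book. The gaps between the four books are about 8 to 15 mm, too narrow for a finger: each can be pinched across its thickness only where it stands free or rises above its neighbours. All books stand loose on flat bottoms and fall if pushed sideways.
- crate: The blue plastic book crate, with the row of books in it, fixed: 300 (x) x 200 (y) mm outside, walls 5 mm thick and 70 mm high, floor 5 mm thick. Origin under its centre, at table height; the row of books runs along its x axis, with their widths along y.
- spare: The empty blue plastic crate, fixed, same make, size and axes as the book crate: 300 (x) x 200 (y) x 70 mm, walls and floor 5 mm. Origin under its centre, at table height. The taller books are stood here meanwhile.
- stand: The wooden order stand, fixed: a base board 240 (x) x 150 (y) mm, 12 mm thick, with an end board 12 mm thick rising to 100 mm above the table at each x end; open along both y sides. Origin under its centre, at table height. Books stand in it with their thickness along x.
- stand_free (a point): Middle of the free part of the order stand, on the top of its base board (12 mm above the table); x and y as the stand's. The free part reaches from 78 mm on its -x side (the end board) to about 100 mm on its +x side (the waiting book).
- waiting_center (a point): Centre of the book already waiting in the order stand at its +x end: 26 thick (x) x 100 wide x 125 mm tall, green cover, loose, upright. To be left alone.
- notebook_center (a point): Centre of a dark small notebook lying flat in the book crate, between the row and the wall nearest the robot: 36 (x) x 110 (y) x 14 mm. To be left alone.
Not all that is in view belongs to the job. Leave any orange or yellow look-alike of the part that bears square_center alone.

How it is judged:
On the way, in this order (a step that is already met when the one before it is completed fails the run):
1. the broad, the narrow and the middle-sized book all stand upright in the empty crate (x of broad_center in the frame of spare between -0.135 and 0.135 m and y of broad_center in the frame of spare between -0.05 and 0.05 m and z of broad_center in the frame of spare between 0.092 and 0.108 m and angle between each of broad_center, narrow_center, middle_center's own z axis and vertical below 0.12 rad and linear speed of each of broad, narrow, middle below 0.03 m/s and x of narrow_center in the frame of spare between -0.135 and 0.135 m and y of narrow_center in the frame of spare between -0.05 and 0.05 m and z of narrow_center in the frame of spare between 0.092 and 0.108 m and x of middle_center in the frame of spare between -0.135 and 0.135 m and y of middle_center in the frame of spare between -0.05 and 0.05 m and z of middle_center in the frame of spare between 0.071 and 0.087 m), for 0.2 s.
2. the square book stands upright in the free part of the order stand, let go, while the three taller books still stand in the other crate (x of square_center in the frame of stand between -0.098 and 0.062 m and y of square_center in the frame of stand between -0.035 and 0.035 m and z of square_center in the frame of stand between 0.0565 and 0.0725 m and angle between each of square_center, broad_center, narrow_center, middle_center's own z axis and vertical below 0.12 rad and angle between the x axis of square_center and the x axis of stand, either way round below 0.25 rad and linear speed of square below 0.03 m/s and contact force between the fingers and anything else below 0.3 N and x of broad_center in the frame of spare between -0.135 and 0.135 m and y of broad_center in the frame of spare between -0.05 and 0.05 m and z of broad_center in the frame of spare between 0.092 and 0.108 m and x of narrow_center in the frame of spare between -0.135 and 0.135 m and y of narrow_center in the frame of spare between -0.05 and 0.05 m and z of narrow_center in the frame of spare between 0.092 and 0.108 m and x of middle_center in the frame of spare between -0.135 and 0.135 m and y of middle_center in the frame of spare between -0.05 and 0.05 m and z of middle_center in the frame of spare between 0.071 and 0.087 m), for 0.2 s.
At the end, for the whole second after the job is handed in: Broad, narrow and middle-sized books upright (7 deg) in the book crate, each within 15 mm of its first place and 10 deg of the crate's axes; square book upright on the order stand's base in its free part, in line within 14 deg; waiting book and notebook moved under 20 mm; all at rest (distance of each of broad_center, narrow_center, middle_center from where it was at the start of the episode below 0.015 m and angle between each of broad_center, narrow_center, middle_center, square_center, waiting_center's own z axis and vertical below 0.12 rad and angle between the x axis of each of broad_center, narrow_center, middle_center and the x axis of crate, either way round below 0.17 rad and x of square_center in the frame of stand between -0.098 and 0.062 m and y of square_center in the frame of stand between -0.035 and 0.035 m and z of square_center in the frame of stand between 0.0565 and 0.0725 m and angle between the x axis of square_center and the x axis of stand, either way round below 0.25 rad and distance of each of waiting_center, notebook_center from where it was at the start of the episode below 0.02 m and linear speed of each of broad, narrow, middle, square below 0.03 m/s); the robot touches nothing.
It fails at once if a book is knocked over (angle between any of broad_center, narrow_center, middle_center, square_center, waiting_center's own z axis and vertical above 0.6 rad).
It fails at once if the waiting book or the notebook is pushed away (distance of any of waiting_center, notebook_center from where it was at the start of the episode above 0.03 m).
It also fails if it takes over 144 s, if anything falls off the work surface, if the arm or the gripper's body presses on something with over 40 N, if the wrist force passes 120 N, or if a joint passes its speed limit or range.

## Robot

A 7-joint arm with a two-finger parallel gripper is mounted at the origin on the work surface. World frame = base frame: x ahead of the robot, y to its left, z up, the work surface at z = 0. Lengths are in m, angles in rad, forces in N, time in s.
With the tool pointing down it reaches from about 0.4 to 0.85 m from the base axis. Payload 4.5 kg.
Tool frame: the origin (TCP) lies on the centre line of the jaws, within the pads' length; the fingertips stand 11 mm ahead of it and the grasp point (between the pads) lies 8 mm behind it; z points along the fingers, y is the line along which they close (so a half turn about z gives the same grasp; the last joint's range is limited). The gripper opens to 88 mm and grips with 3 to 60 N. Pads are 18 mm wide; open, the fingers measure 123 mm over their backs; the gripper's body (75 mm by 187 mm) begins 45 mm behind the grasp point.
Start: joints at [-1.278, 0.689, -0.195, 1.565, 0.157, 0.902, -0.215], TCP at [0.16, 0.604, 0.25] pointing down, gripper open.
Joint ranges: [-3.01, 3.01], [-0.46, 2.08], [-1.47, 1.51], [0.13, 2.56], [-1, 4.14], [0.04, 2.09], [-2.66, 2.66]. Speed limits (rad/s): [2.57, 2.57, 3.14, 3.14, 3.14, 3.14, 3.14].

## Interface

Orientations are given as a unit quaternion [x, y, z, w].
In Python, from plant import * gives the robot as it stands. The module is installed in compiled form; this text tells all that it offers.
- The arm moves only by the tool send_rows, never from a script. Its argument "motion" is a list of rows, each an object of numbers: "x", "y", "z": the shift along the tool's x, y, z in cm; "rx", "ry", "rz": the turn, a rotation vector about the tool's x, y, z in rad; "jaw": the finger opening in cm, from 0 to 8.81. In form: [{"x": .., "y": .., "z": .., "rx": .., "ry": .., "rz": .., "jaw": ..}, ...]. A call has exactly 5 rows; each row shifts and turns the commanded pose from where the row before left it, along the tool's axes as they then stand; what a row does not reach is not made up. A row lasts 1/10 s, in which the tool goes at most 50 mm and 8.59 degrees, less where a joint would pass 70% of its speed; a pose out of reach is approached as far as the arm can. A call is refused whole if a number of a shift passes 5 or a number of a turn 0.15, either way. A call with a gripper value outside its range is refused whole. The fingers move at their own pace and stop on an object; "grip_force" is the grip in N (left out, the last holds). Time passes only in rows, so rows that do not move let the fingers close, or fill a call up. It gives the time, the measured TCP pose, the force, the opening and the grip force at its end, in the units of the state.
- get_state(): the state, without advancing time (a new reading comes with each control period).
- snapshot(name): name is "scene" or "top"; returns a dict with "img" (400x640x3 uint8, red, green, blue), "vertical_fov" (degrees; the focal length in pixels is half the picture's height over the tangent of half this angle, whatever the lens; pixels are square), "cx", "cy" (the principal point, pixels), "D" ([k1, k2, p1, p2, k3] as OpenCV has them; the pictures are not rectified), "extrinsics" (4x4, takes a point from camera to world coordinates). Camera axes: x right, y up, looking along -z (the intrinsics and any distortion apply to the point x, -y, -z); pixel columns grow to the right and rows downward; lengths in m; the calibration is good to about 2 mm. A picture is of the moment at which its call begins. There is no depth.
- finish_job(): hands the job in; it is judged then, once.
The state is a dict: "clock": time; "q": joint angles; "qd": joint speeds; "joint_torque": joint torques, N m; "tool_pos": TCP position; "eef_rot": TCP orientation; "contact_force": force on the tool from outside, world axes, zero at the start; "moment": the same for the moment, N m; "opening": opening from 0.0 (shut) to 1.0 (fully open); "finger_force": force on a finger pad.
Only numpy, scipy, OpenCV 4.12 (cv2) and the standard library are available. Lean on these libraries where they do the work, as an engineer would, in place of code of your own. Each camera call takes 0.05 s, during which the arm holds its last target. There are 200 camera calls.

## Working session

There is one attempt and no reset: what is moved stays moved. The work goes in short steps, Python scripts to look and compute and a tool call to move; the robot and the scene stay as the last step left them, time stands still between calls to the robot, and variables do not carry over. Pictures are saved under pics/ and viewed, at most 14 in all, crops included, and the job is handed in when it is done.

Besides the shell and the picture viewer there is one more tool, called after ">>>" as name([rows], argument=value, ...), one row to a line, values as JSON. send_rows: Moves the arm, as the interface text tells. Its arguments: {"type":"object","properties":{"motion":{"type":"array"},"grip_force":{"type":"number"}},"required":["motion"]}

```bash
mkdir -p pics; cat > h.py <<'E'
from plant import *
import numpy as np, cv2, pickle
from scipy.spatial.transform import Rotation as R
def snap(n):
    s=snapshot(n); pickle.dump(s,open(n+'.pkl','wb')); return s
def load(n): return pickle.load(open(n+'.pkl','rb'))
def K(s):
    f=200/np.tan(np.radians(s['vertical_fov'])/2)
    return np.array([[f,0,s['cx']],[0,f,s['cy']],[0,0,1.]])
def ray(s,uv):
    p=cv2.undistortPoints(np.array(uv,float).reshape(-1,1,2),K(s),np.array(s['D'],float)).reshape(-1,2)
    E=np.array(s['extrinsics']); d=np.c_[p[:,0],-p[:,1],-np.ones(len(p))]@E[:3,:3].T
    return E[:3,3],d
def onz(s,uv,z):
    o,d=ray(s,uv); return o+d*((z-o[2])/d[:,2])[:,None]
def proj(s,P):
    E=np.array(s['extrinsics']); c=(np.array(P,float).reshape(-1,3)-E[:3,3])@E[:3,:3]
    c=c*[1,-1,-1]; return cv2.projectPoints(c,np.zeros(3),np.zeros(3),K(s),np.array(s['D'],float))[0].reshape(-1,2)
def save(n,img): cv2.imwrite('pics/'+n,cv2.cvtColor(img,cv2.COLOR_RGB2BGR))
E
python3 - <<'E'
from h import *
for n in('top','scene'):
    s=snap(n); save(n+'0.png',s['img']); print(n,s['vertical_fov'],s['D'],np.round(s['extrinsics'],3).tolist())
print(get_state())
E
```

```text
top 53.11942320402186 [-0.07594365  0.          0.          0.          0.        ] [[-0.007, 0.998, -0.061, 0.43], [-1.0, -0.008, -0.012, -0.013], [-0.012, 0.061, 0.998, 1.139], [0.0, 0.0, 0.0, 1.0]]
scene 43.83692149069384 [-0.11194859  0.          0.          0.          0.        ] [[-0.843, -0.408, 0.349, 0.957], [0.537, -0.653, 0.534, 0.725], [0.01, 0.638, 0.77, 1.128], [0.0, 0.0, 0.0, 1.0]]
{'clock': 0.1, 'q': array([-1.27818115,  0.68990868, -0.19452492,  1.56620476,  0.15729971,
        0.9025162 , -0.21511316]), 'qd': array([-2.77087201e-04, -3.47997911e-03,  1.68591447e-04, -1.54747922e-03,
        2.07571029e-04,  5.56871313e-05,  2.05127976e-04]), 'joint_torque': array([-3.24199529e-03, -5.28504610e+01, -1.27141546e+00, -1.53837723e+01,
       -5.25333825e-02,  1.96593523e-03,  5.63562355e-05]), 'tool_pos': array([0.15986025, 0.60365243, 0.2489944 ]), 'eef_rot': array([ 1.29015742e-01,  9.91642204e-01, -8.21585239e-04, -4.79605827e-05]), 'contact_force': array([-0.95344949,  0.21420205,  0.41231689]), 'moment': array([-0.03571116, -0.00361965, -0.01195578]), 'finger_force': 0.0, 'opening': 1.0045220866158489}
```

View pics/top0.png

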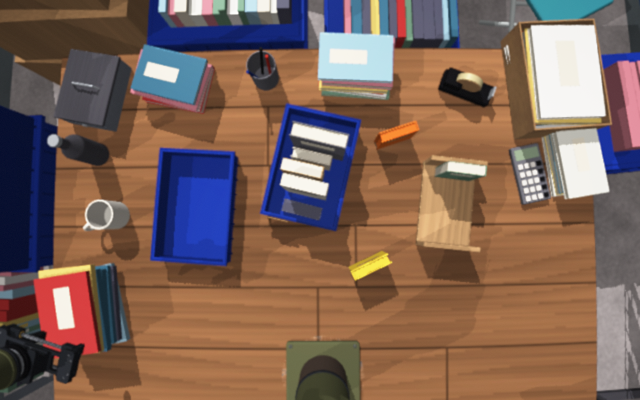

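View pics/scene0.png

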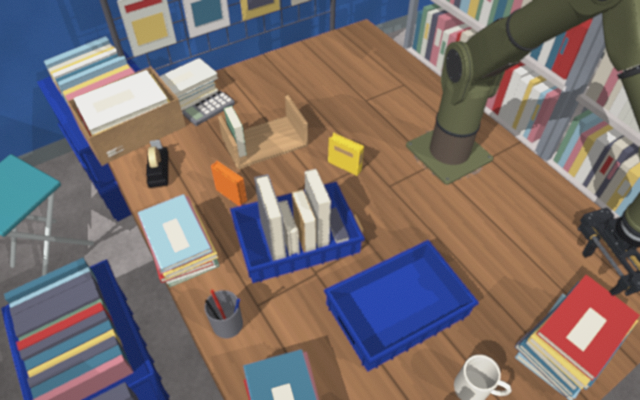

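The top view shows the book crate around (310,167), with the notebook at (303,207). From near to far, its books stand at about (305,185), (300,168), (312,158) and (318,138). The spare crate is at (195,207) and the stand at (453,205), with the green waiting book at (462,170). The orange block (397,133) and yellow block (370,265) are look-alikes; the wanted book is the cream third book in the row. Next I'll view enlarged crops and measure the crates.

```bash
python3 - <<'E'
from h import *
s=load('top'); im=s['img']
a=cv2.resize(im[95:235,255:365],None,fx=4,fy=4,interpolation=cv2.INTER_CUBIC)
s2=load('scene'); b=cv2.resize(s2['img'][160:290,225:370],None,fx=4,fy=4,interpolation=cv2.INTER_CUBIC)
save('topcrop.png',a); save('scenecrop.png',b)
hsv=cv2.cvtColor(im,cv2.COLOR_RGB2HSV)
blue=cv2.inRange(hsv,(108,120,50),(128,255,255))
wood=cv2.inRange(hsv,(5,40,120),(25,140,255))
for n,(x0,y0,x1,y1) in dict(crate=(255,95,368,235),spare=(145,140,245,272)).items():
    m=np.zeros_like(blue); m[y0:y1,x0:x1]=blue[y0:y1,x0:x1]
    c=max(cv2.findContours(m,0,1)[0],key=cv2.contourArea)
    h=cv2.convexHull(c); P=onz(s,h.reshape(-1,2),0.07)[:,:2]
    print(n,np.round(cv2.minAreaRect(P.astype(np.float32)[:,None]),3) if 0 else cv2.minAreaRect((P*1000).astype(np.float32)[:,None]))
E
```

```text
crate ((585.98583984375, 26.252700805664062), (209.82315063476562, 309.6445617675781), 76.82516479492188)
spare ((480.9859924316406, 343.02423095703125), (219.69134521484375, 308.9958190917969), 85.91696166992188)
```

View pics/topcrop.png

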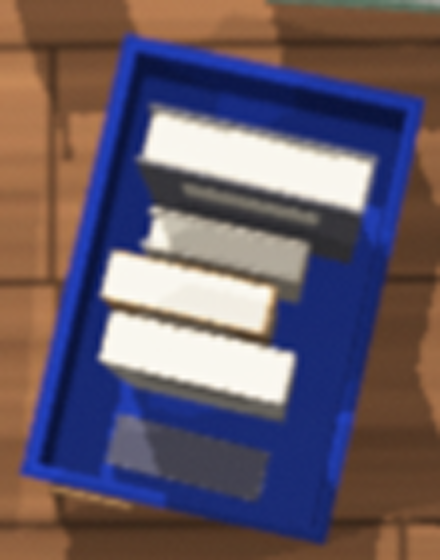

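View pics/scenecrop.png

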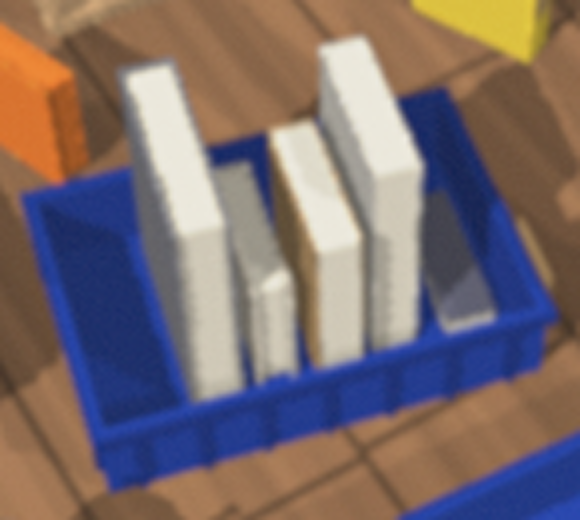

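The crops show the broad dark cloth book at the far end and the narrow pale book nearest the robot. The brown-edged middle book is second, and the cream square book is third with its top at crop (225,247). Next I'll measure the tops by their corners, check them against the scene view, and measure the stand.

```bash
cat >> h.py <<'E'
def pose():
    st=get_state(); return np.array(st['tool_pos']),R.from_quat(st['eef_rot']),st
def target_rot(yaw): # tool z down, tool y at world angle yaw
    y=np.array([np.cos(yaw),np.sin(yaw),0]); z=np.array([0,0,-1.]); return R.from_matrix(np.c_[np.cross(y,z),y,z])
def delta(p,yawdeg):
    P,r,st=pose(); t=target_rot(np.radians(yawdeg))
    print('t %.2f'%st['clock'],'rot',np.round((r.inv()*t).as_rotvec(),3),'then shift cm',np.round(t.inv().apply(np.array(p)-P)*100,2),'open',round(st['opening'],3))
E
python3 - <<'E'
from h import *
s=load('top'); s2=load('scene')
C={'broad':(.195,[(152,110),(378,158),(366,208),(140,160)]),'square':(.110,[(155,212),(307,243),(300,283),(142,247)]),
'middle':(.153,[(112,252),(276,290),(270,333),(102,297)]),'narrow':(.195,[(110,312),(296,352),(287,400),(100,358)]),'note':(.019,[(118,415),(268,455),(258,498),(106,465)])}
for n,(z,c) in C.items():
    px=(np.array(c)+.5)/4-.5+[255,95]
    P=onz(s,px,z)[:,:2]; d=P[0]-P[1]+P[3]-P[2]; ctr=P.mean(0)
    w=np.linalg.norm(d)/2; th=np.linalg.norm((P[0]+P[1]-P[2]-P[3])/2)
    pr=proj(s2,[*ctr,z])[0]
    print(n,np.round(ctr,4),'w%.3f t%.3f'%(w,th),'ang',np.degrees(np.arctan2(d[1],d[0]))-90,'scenecrop',np.round((pr-[225,160]+.5)*4-.5))
a=np.vstack([cv2.resize(s['img'][145:260,405:500],None,fx=4,fy=4,interpolation=cv2.INTER_CUBIC)])
b=cv2.resize(s['img'][140:272,145:245],None,fx=4,fy=4,interpolation=cv2.INTER_CUBIC)
h=max(a.shape[0],b.shape[0]); a=cv2.copyMakeBorder(a,0,h-a.shape[0],0,0,0); save('standspare.png',np.hstack([a,b]))
E
```

```text
broad [6.437e-01 2.000e-04] w0.138 t0.031 ang -12.751599680834033 scenecrop [174. 140.]
square [0.6056 0.0231] w0.103 t0.025 ang -12.86124580585485 scenecrop [253. 223.]
middle [0.5692 0.0442] w0.106 t0.028 ang -13.182319249210039 scenecrop [317. 180.]
narrow [0.5258 0.037 ] w0.113 t0.029 ang -12.935998494064293 scenecrop [369. 101.]
note [0.4715 0.0542] w0.109 t0.033 ang -14.008834542830314 scenecrop [448. 252.]
```

View pics/standspare.png

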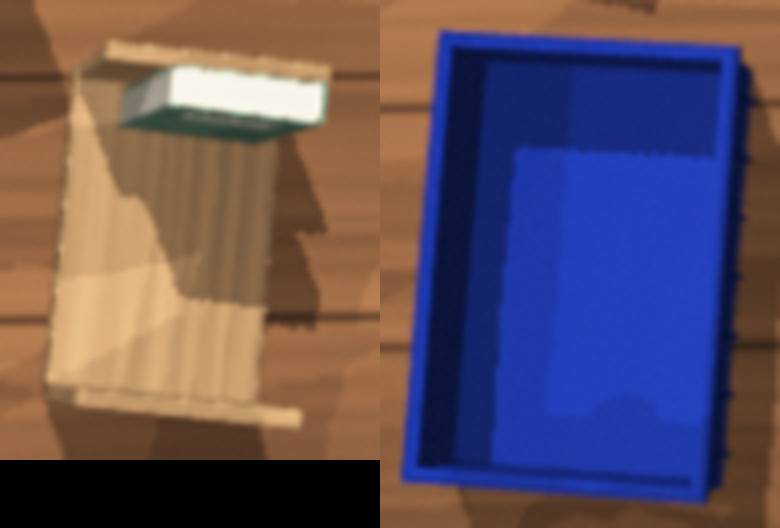

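The crop shows the stand's end-board tops from (108,40)–(330,66) down to (75,402)–(300,427), with the green waiting book at its far end. The spare crate is empty, with rim corners at (440,30), (742,47), (708,502) and (402,482).

```bash
python3 - <<'E'
from h import *
s=load('top')
def rect(n,c,off,z):
    P=onz(s,(np.array(c)+.5)/4-.5+off,z)[:,:2]
    ax=P[0]+P[1]-P[2]-P[3]; ct=P.mean(0)
    print(n,np.round(ct,4),'L%.3f W%.3f'%(np.linalg.norm(ax)/2,np.linalg.norm(P[0]-P[1]+P[3]-P[2])/2),'ang',np.degrees(np.arctan2(ax[1],ax[0])))
    u=ax/np.linalg.norm(ax); return ct,u
ct,u=rect('stand',[(108,40),(330,66),(300,427),(75,402)],[405,145],.1)
print('square target',ct-0.03*u)
w=rect('wait',[(170,66),(326,82),(322,122),(165,106)],[405,145],.137); print('wait x',(w[0]-ct)@u)
ct,u=rect('spare',[(60,30),(362,47),(328,502),(22,482)],[145,140],.07)
for n,d in dict(broad=.11,narrow=.02,middle=-.115).items(): print(n,ct+d*u)
rect('crate',[(128,35),(424,100),(326,543),(20,475)],[255,95],.07)
delta([.526,.037,.27],-13)
E
```

```text
stand [ 0.4819 -0.3537] L0.238 W0.149 ang -6.603184865303622
square target [ 0.4521159  -0.35020785]
wait [ 0.5678 -0.371 ] L0.026 W0.101 ang -8.399159863425687
wait x 0.08731470768975058
spare [0.4816 0.347 ] L0.309 W0.211 ang -3.9706040698647964
broad [0.59136732 0.33942237]
narrow [0.50158335 0.34565439]
middle [0.36690739 0.35500242]
crate [0.5856 0.0257] L0.308 W0.208 ang -13.365253581239466
t 0.10 rot [-1.000e-03  1.000e-03  1.539e+00] then shift cm [-46.98  48.42  -2.1 ] open 1.005
```

>>> send_rows([
  {"rz":0.14,"z":-1},
  {"rz":0.14,"z":-1},
  {"rz":0.14},
  {"rz":0.14},
  {"rz":0.14},
], grip_force=30)

```text
schema error: expected keys x, y, z, rx, ry, rz, jaw
```

>>> send_rows([
  {"rz":0.14},
  {"rz":0.14},
  {"rz":0.14},
  {"rz":0.14},
  {"rz":0.14},
])

```text
schema error: expected keys x, y, z, rx, ry, rz, jaw
```

>>> send_rows([
  {"rz":0.14},
  {"x":-2,"y":2},
  {"x":-3,"y":3},
  {"x":-3,"y":3},
  {"x":-3,"y":3},
])

```text
schema error: expected keys x, y, z, rx, ry, rz, jaw
```

>>> send_rows([
  {"x":-3,"y":3},
  {"x":-3,"y":3},
  {"x":-3,"y":3},
  {"x":-3,"y":3},
  {"x":-3,"y":3},
])

```text
schema error: expected keys x, y, z, rx, ry, rz, jaw
```

>>> send_rows([
  {"x":-3,"y":3},
  {"x":-3,"y":3},
  {"x":-3,"y":3},
  {"x":-3,"y":3},
  {"x":-2,"y":2},
])

```text
schema error: expected keys x, y, z, rx, ry, rz, jaw
```

```bash
python3 - <<'E'
from h import *
delta([.526,.037,.27],-13)
E
```

```text
t 0.10 rot [-1.000e-03  1.000e-03  1.539e+00] then shift cm [-46.98  48.42  -2.1 ] open 1.005
```

All keys are required, so I'll resend with every key filled in.

>>> send_rows([
  {"x":0,"y":0,"z":-1,"rx":0,"ry":0,"rz":0.14,"jaw":8.8},
  {"x":0,"y":0,"z":-1,"rx":0,"ry":0,"rz":0.14,"jaw":8.8},
  {"x":0,"y":0,"z":0,"rx":0,"ry":0,"rz":0.14,"jaw":8.8},
  {"x":0,"y":0,"z":0,"rx":0,"ry":0,"rz":0.14,"jaw":8.8},
  {"x":0,"y":0,"z":0,"rx":0,"ry":0,"rz":0.14,"jaw":8.8},
], grip_force=30)

```text
clock: 0.6
tool_pos: [0.1598, 0.6039, 0.2694]
eef_rot: [0.464, 0.886, -0.0, 0.0]
contact_force: [0.1, 0.3, -0.0]
opening: 1.0
finger_force: 0.0
```

>>> send_rows([
  {"x":0,"y":0,"z":0,"rx":0,"ry":0,"rz":0.14,"jaw":8.8},
  {"x":0,"y":0,"z":0,"rx":0,"ry":0,"rz":0.14,"jaw":8.8},
  {"x":0,"y":0,"z":0,"rx":0,"ry":0,"rz":0.14,"jaw":8.8},
  {"x":0,"y":0,"z":0,"rx":0,"ry":0,"rz":0.14,"jaw":8.8},
  {"x":0,"y":0,"z":0,"rx":0,"ry":0,"rz":0.14,"jaw":8.8},
])

```text
clock: 1.1
tool_pos: [0.1597, 0.6039, 0.2693]
eef_rot: [0.739, 0.673, -0.0, 0.0]
contact_force: [0.0, -0.2, -0.9]
opening: 0.992
finger_force: 0.0
```

>>> send_rows([
  {"x":0,"y":0,"z":0,"rx":0,"ry":0,"rz":0.14,"jaw":8.8},
  {"x":-2,"y":2,"z":0,"rx":0,"ry":0,"rz":0,"jaw":8.8},
  {"x":-3,"y":3,"z":0,"rx":0,"ry":0,"rz":0,"jaw":8.8},
  {"x":-3,"y":3,"z":0,"rx":0,"ry":0,"rz":0,"jaw":8.8},
  {"x":-3,"y":3,"z":0,"rx":0,"ry":0,"rz":0,"jaw":8.8},
])

```text
clock: 1.6
tool_pos: [0.2426, 0.4706, 0.2694]
eef_rot: [0.783, 0.622, -0.0, 0.0]
contact_force: [0.6, 0.2, -0.0]
opening: 0.998
finger_force: 0.0
```

>>> send_rows([
  {"x":-3,"y":3,"z":0,"rx":0,"ry":0,"rz":0,"jaw":8.8},
  {"x":-3,"y":3,"z":0,"rx":0,"ry":0,"rz":0,"jaw":8.8},
  {"x":-3,"y":3,"z":0,"rx":0,"ry":0,"rz":0,"jaw":8.8},
  {"x":-3,"y":3,"z":0,"rx":0,"ry":0,"rz":0,"jaw":8.8},
  {"x":-3,"y":3,"z":0,"rx":0,"ry":0,"rz":0,"jaw":8.8},
])

```text
clock: 2.1
tool_pos: [0.3549, 0.2906, 0.2696]
eef_rot: [0.783, 0.622, -0.0, -0.0]
contact_force: [1.1, 0.3, 0.1]
opening: 1.0
finger_force: 0.0
```

>>> send_rows([
  {"x":-3,"y":3,"z":0,"rx":0,"ry":0,"rz":0,"jaw":8.8},
  {"x":-3,"y":3,"z":0,"rx":0,"ry":0,"rz":0,"jaw":8.8},
  {"x":-3,"y":3,"z":0,"rx":0,"ry":0,"rz":0,"jaw":8.8},
  {"x":-3,"y":3,"z":0,"rx":0,"ry":0,"rz":0,"jaw":8.8},
  {"x":-2,"y":2,"z":0,"rx":0,"ry":0,"rz":0,"jaw":8.8},
])

```text
clock: 2.6
tool_pos: [0.4603, 0.121, 0.2696]
eef_rot: [0.784, 0.621, -0.0, 0.0]
contact_force: [0.4, 0.4, 1.0]
opening: 0.997
finger_force: 0.0
```

```bash
python3 - <<'E'
from h import *
delta([.526,.037,.27],-13)
E
```

```text
t 2.60 rot [ 0.001  0.001 -0.004] then shift cm [-6.71  8.29 -0.04] open 0.997
```

>>> send_rows([
  {"x":-2.2,"y":2.8,"z":0,"rx":0,"ry":0,"rz":0,"jaw":8.8},
  {"x":-2.2,"y":2.8,"z":0,"rx":0,"ry":0,"rz":0,"jaw":8.8},
  {"x":-2.3,"y":2.7,"z":0,"rx":0,"ry":0,"rz":0,"jaw":6.5},
  {"x":0,"y":0,"z":1,"rx":0,"ry":0,"rz":0,"jaw":6.5},
  {"x":0,"y":0,"z":1.5,"rx":0,"ry":0,"rz":0,"jaw":6.5},
])

```text
clock: 3.1
tool_pos: [0.5255, 0.0392, 0.2445]
eef_rot: [0.784, 0.621, 0.001, 0.0]
contact_force: [-0.4, 0.3, 1.2]
opening: 0.754
finger_force: 0.0
```

```bash
python3 - <<'E'
from h import *
delta([.526,.037,.171],-13)
s=snap('scene'); save('s1.png',cv2.resize(s['img'][110:290,225:425],None,fx=4,fy=4,interpolation=cv2.INTER_CUBIC)[:600])
E
```

```text
t 3.10 rot [ 0.001 -0.    -0.004] then shift cm [-0.2   0.1   7.35] open 0.754
```

View pics/s1.png

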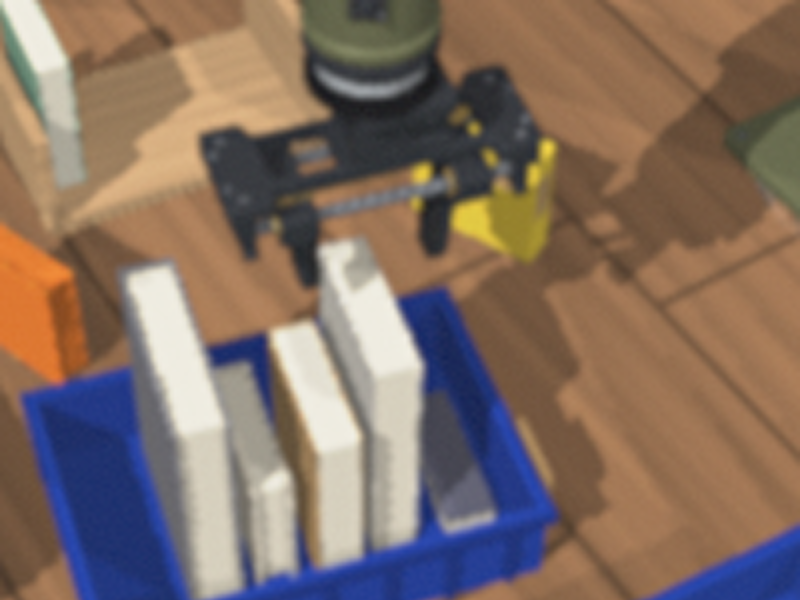

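The picture shows the fingers straddling the narrow book, with the tips at (310,275) and (433,245) and the book top centre at (371,307). I'll descend and grip.

>>> send_rows([
  {"x":-0.2,"y":0.1,"z":2,"rx":0,"ry":0,"rz":0,"jaw":6.5},
  {"x":0,"y":0,"z":2,"rx":0,"ry":0,"rz":0,"jaw":6.5},
  {"x":0,"y":0,"z":2,"rx":0,"ry":0,"rz":0,"jaw":6.5},
  {"x":0,"y":0,"z":1.3,"rx":0,"ry":0,"rz":0,"jaw":6.5},
  {"x":0,"y":0,"z":0,"rx":0,"ry":0,"rz":0,"jaw":5},
])

```text
clock: 3.65
tool_pos: [0.5236, 0.0388, 0.1701]
eef_rot: [0.783, 0.623, -0.002, -0.001]
contact_force: [-0.1, 0.3, 0.5]
opening: 0.671
finger_force: 0.0
```

>>> send_rows([
  {"x":0,"y":0,"z":0,"rx":0,"ry":0,"rz":0,"jaw":4.2},
  {"x":0,"y":0,"z":0,"rx":0,"ry":0,"rz":0,"jaw":3.6},
  {"x":0,"y":0,"z":0,"rx":0,"ry":0,"rz":0,"jaw":3.2},
  {"x":0,"y":0,"z":0,"rx":0,"ry":0,"rz":0,"jaw":2.0},
  {"x":0,"y":0,"z":0,"rx":0,"ry":0,"rz":0,"jaw":2.0},
])

```text
clock: 4.15
tool_pos: [0.5258, 0.0381, 0.1724]
eef_rot: [0.783, 0.622, 0.001, 0.0]
contact_force: [-0.9, 0.2, 5.2]
opening: 0.337
finger_force: 29.9
```

```bash
python3 - <<'E'
from h import *
st=get_state();print({k:np.round(st[k],4) for k in('clock','tool_pos','eef_rot','contact_force','opening','finger_force')})
delta([.5016,.3457,.30],-4)
E
```

```text
{'clock': np.float64(4.15), 'tool_pos': array([0.5258, 0.0381, 0.1724]), 'eef_rot': array([7.83e-01, 6.22e-01, 6.00e-04, 2.00e-04]), 'contact_force': array([-0.9373,  0.2204,  5.164 ]), 'opening': np.float64(0.337), 'finger_force': np.float64(29.9318)}
t 4.15 rot [ 0.001 -0.001 -0.158] then shift cm [ 30.52  -4.56 -12.76] open 0.337
```

>>> send_rows([
  {"x":0,"y":0,"z":-1,"rx":0,"ry":0,"rz":0,"jaw":2},
  {"x":0,"y":0,"z":-2.5,"rx":0,"ry":0,"rz":0,"jaw":2},
  {"x":0,"y":0,"z":-3,"rx":0,"ry":0,"rz":0,"jaw":2},
  {"x":0,"y":0,"z":-3,"rx":0,"ry":0,"rz":0,"jaw":2},
  {"x":0,"y":0,"z":-3,"rx":0,"ry":0,"rz":0,"jaw":2},
])

```text
clock: 4.65
tool_pos: [0.5246, 0.0378, 0.298]
eef_rot: [0.783, 0.622, -0.001, -0.0]
contact_force: [0.3, -0.3, -3.4]
opening: 0.337
finger_force: 29.9
```

>>> send_rows([
  {"x":0,"y":0,"z":0,"rx":0,"ry":0,"rz":-0.04,"jaw":2},
  {"x":0,"y":0,"z":0,"rx":0,"ry":0,"rz":-0.04,"jaw":2},
  {"x":0,"y":0,"z":0,"rx":0,"ry":0,"rz":-0.04,"jaw":2},
  {"x":0,"y":0,"z":0,"rx":0,"ry":0,"rz":-0.04,"jaw":2},
  {"x":1,"y":0,"z":0,"rx":0,"ry":0,"rz":0,"jaw":2},
])

```text
clock: 5.15
tool_pos: [0.5254, 0.0463, 0.2969]
eef_rot: [0.732, 0.682, -0.001, 0.0]
contact_force: [0.4, -0.6, -2.7]
opening: 0.337
finger_force: 29.9
```

>>> send_rows([
  {"x":2,"y":0,"z":0,"rx":0,"ry":0,"rz":0,"jaw":2},
  {"x":3,"y":0,"z":0,"rx":0,"ry":0,"rz":0,"jaw":2},
  {"x":3,"y":-0.5,"z":0,"rx":0,"ry":0,"rz":0,"jaw":2},
  {"x":3,"y":-0.5,"z":0,"rx":0,"ry":0,"rz":0,"jaw":2},
  {"x":3,"y":-0.5,"z":0,"rx":0,"ry":0,"rz":0,"jaw":2},
])

```text
clock: 5.65
tool_pos: [0.5198, 0.1906, 0.2967]
eef_rot: [0.731, 0.683, -0.0, -0.0]
contact_force: [0.6, 0.2, -3.4]
opening: 0.336
finger_force: 29.9
```

>>> send_rows([
  {"x":3,"y":-0.5,"z":0,"rx":0,"ry":0,"rz":0,"jaw":2},
  {"x":3,"y":-0.5,"z":0,"rx":0,"ry":0,"rz":0,"jaw":2},
  {"x":3,"y":-0.5,"z":0,"rx":0,"ry":0,"rz":0,"jaw":2},
  {"x":3,"y":-0.5,"z":0,"rx":0,"ry":0,"rz":0,"jaw":2},
  {"x":1.5,"y":-0.5,"z":0,"rx":0,"ry":0,"rz":0,"jaw":2},
])

```text
clock: 6.15
tool_pos: [0.5032, 0.3293, 0.2964]
eef_rot: [0.729, 0.684, 0.0, -0.001]
contact_force: [-0.7, 0.1, -3.0]
opening: 0.337
finger_force: 29.9
```

```bash
python3 - <<'E'
from h import *
delta([.5016,.3457,.173],-4)
E
```

```text
t 6.15 rot [-0.001 -0.002  0.005] then shift cm [ 1.63 -0.27 12.34] open 0.337
```

>>> send_rows([
  {"x":1.6,"y":-0.3,"z":1.5,"rx":0,"ry":0,"rz":0,"jaw":2},
  {"x":0,"y":0,"z":3,"rx":0,"ry":0,"rz":0,"jaw":2},
  {"x":0,"y":0,"z":3,"rx":0,"ry":0,"rz":0,"jaw":2},
  {"x":0,"y":0,"z":3,"rx":0,"ry":0,"rz":0,"jaw":2},
  {"x":0,"y":0,"z":1,"rx":0,"ry":0,"rz":0,"jaw":2},
])

```text
clock: 6.65
tool_pos: [0.5009, 0.3389, 0.1778]
eef_rot: [0.731, 0.682, -0.004, -0.0]
contact_force: [-0.0, -0.8, -2.9]
opening: 0.335
finger_force: 29.9
```

>>> send_rows([
  {"x":0,"y":0,"z":0.3,"rx":0,"ry":0,"rz":0,"jaw":2},
  {"x":0,"y":0,"z":0.3,"rx":0,"ry":0,"rz":0,"jaw":2},
  {"x":0,"y":0,"z":0.1,"rx":0,"ry":0,"rz":0,"jaw":2},
  {"x":0,"y":0,"z":0,"rx":0,"ry":0,"rz":0,"jaw":2},
  {"x":0,"y":0,"z":0,"rx":0,"ry":0,"rz":0,"jaw":2},
])

```text
clock: 7.15
tool_pos: [0.5034, 0.3415, 0.1756]
eef_rot: [0.731, 0.683, 0.001, 0.0]
contact_force: [0.3, -0.1, -3.2]
opening: 0.338
finger_force: 29.9
```

```bash
python3 - <<'E'
from h import *
delta([.5016,.3457,.173],-4); print(get_state()['contact_force'])
E
```

```text
t 7.15 rot [ 0.001 -0.001  0.002] then shift cm [ 0.41 -0.21  0.26] open 0.338
[ 0.3406712  -0.10280249 -3.15224832]
```

>>> send_rows([
  {"x":0.2,"y":-0.1,"z":0.15,"rx":0,"ry":0,"rz":0,"jaw":2},
  {"x":0,"y":0,"z":0.1,"rx":0,"ry":0,"rz":0,"jaw":2},
  {"x":0,"y":0,"z":0.1,"rx":0,"ry":0,"rz":0,"jaw":2},
  {"x":0,"y":0,"z":0,"rx":0,"ry":0,"rz":0,"jaw":2},
  {"x":0,"y":0,"z":0,"rx":0,"ry":0,"rz":0,"jaw":2},
])

```text
clock: 7.65
tool_pos: [0.5022, 0.344, 0.1724]
eef_rot: [0.731, 0.683, 0.001, -0.0]
contact_force: [-2.7, 0.9, 5.6]
opening: 0.337
finger_force: 29.9
```

>>> send_rows([
  {"x":0,"y":0,"z":0,"rx":0,"ry":0,"rz":0,"jaw":3.4},
  {"x":0,"y":0,"z":0,"rx":0,"ry":0,"rz":0,"jaw":4.5},
  {"x":0,"y":0,"z":0,"rx":0,"ry":0,"rz":0,"jaw":6},
  {"x":0,"y":0,"z":0,"rx":0,"ry":0,"rz":0,"jaw":6.5},
  {"x":0,"y":0,"z":0,"rx":0,"ry":0,"rz":0,"jaw":6.5},
])

```text
clock: 8.15
tool_pos: [0.5021, 0.3432, 0.1711]
eef_rot: [0.731, 0.683, -0.0, 0.0]
contact_force: [0.5, -0.1, -0.5]
opening: 0.722
finger_force: 0.0
```

>>> send_rows([
  {"x":0,"y":0,"z":-1,"rx":0,"ry":0,"rz":0,"jaw":6.5},
  {"x":0,"y":0,"z":-2,"rx":0,"ry":0,"rz":0,"jaw":6.5},
  {"x":0,"y":0,"z":-3,"rx":0,"ry":0,"rz":0,"jaw":6.5},
  {"x":0,"y":0,"z":-3,"rx":0,"ry":0,"rz":0,"jaw":6.5},
  {"x":0,"y":0,"z":-1,"rx":0,"ry":0,"rz":0,"jaw":7},
])

```text
clock: 8.65
tool_pos: [0.5037, 0.344, 0.275]
eef_rot: [0.731, 0.683, 0.003, 0.0]
contact_force: [-0.4, -0.7, -0.1]
opening: 0.789
finger_force: 0.0
```

```bash
python3 - <<'E'
from h import *
delta([.6437,.0005,.270],-13)
s=snap('scene'); save('s2.png',s['img'][120:380,200:560])
E
```

```text
t 8.65 rot [ 0.005 -0.004  0.159] then shift cm [-30.32  21.37   0.5 ] open 0.789
```

View pics/s2.png

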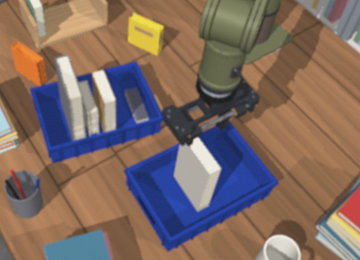

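The narrow book stands upright in the spare crate at (197,175) in the crop. The broad book is next.

>>> send_rows([
  {"x":0,"y":0,"z":0,"rx":0,"ry":0,"rz":0.08,"jaw":7},
  {"x":0,"y":0,"z":0,"rx":0,"ry":0,"rz":0.08,"jaw":7},
  {"x":-2,"y":1.4,"z":0,"rx":0,"ry":0,"rz":0,"jaw":7},
  {"x":-3,"y":2,"z":0,"rx":0,"ry":0,"rz":0,"jaw":7},
  {"x":-3,"y":2,"z":0,"rx":0,"ry":0,"rz":0,"jaw":7},
])

```text
clock: 9.2
tool_pos: [0.536, 0.2524, 0.2699]
eef_rot: [0.782, 0.623, -0.001, -0.0]
contact_force: [0.1, 0.4, 0.6]
opening: 0.795
finger_force: 0.0
```

>>> send_rows([
  {"x":-3,"y":2,"z":0,"rx":0,"ry":0,"rz":0,"jaw":7},
  {"x":-3,"y":2,"z":0,"rx":0,"ry":0,"rz":0,"jaw":7},
  {"x":-3,"y":2,"z":0,"rx":0,"ry":0,"rz":0,"jaw":7},
  {"x":-3,"y":2,"z":0,"rx":0,"ry":0,"rz":0,"jaw":7},
  {"x":-3,"y":2,"z":0,"rx":0,"ry":0,"rz":0,"jaw":7},
])

```text
clock: 9.7
tool_pos: [0.5997, 0.0829, 0.27]
eef_rot: [0.783, 0.622, -0.001, -0.001]
contact_force: [0.5, 0.5, 0.7]
opening: 0.794
finger_force: 0.0
```

>>> send_rows([
  {"x":-3,"y":2,"z":0,"rx":0,"ry":0,"rz":0,"jaw":7},
  {"x":-3,"y":2,"z":0,"rx":0,"ry":0,"rz":0,"jaw":7},
  {"x":-1.3,"y":2,"z":0,"rx":0,"ry":0,"rz":0,"jaw":7},
  {"x":0,"y":0,"z":0,"rx":0,"ry":0,"rz":0,"jaw":7},
  {"x":0,"y":0,"z":0,"rx":0,"ry":0,"rz":0,"jaw":7},
])

```text
clock: 10.2
tool_pos: [0.6413, -0.0, 0.2699]
eef_rot: [0.783, 0.622, -0.001, -0.001]
contact_force: [-0.3, 1.1, -0.5]
opening: 0.794
finger_force: 0.0
```

```bash
python3 - <<'E'
from h import *
delta([.6437,.0005,.171],-13)
E
```

```text
t 10.20 rot [-0.003 -0.    -0.002] then shift cm [0.1  0.22 9.89] open 0.794
```

>>> send_rows([
  {"x":0.1,"y":0.2,"z":2,"rx":0,"ry":0,"rz":0,"jaw":7},
  {"x":0,"y":0,"z":2.5,"rx":0,"ry":0,"rz":0,"jaw":7},
  {"x":0,"y":0,"z":2.5,"rx":0,"ry":0,"rz":0,"jaw":7},
  {"x":0,"y":0,"z":2,"rx":0,"ry":0,"rz":0,"jaw":7},
  {"x":0,"y":0,"z":0.9,"rx":0,"ry":0,"rz":0,"jaw":6},
])

```text
clock: 10.7
tool_pos: [0.6421, 0.0026, 0.1698]
eef_rot: [0.782, 0.623, -0.001, -0.002]
contact_force: [0.7, -0.3, -0.4]
opening: 0.726
finger_force: 0.0
```

>>> send_rows([
  {"x":0,"y":0,"z":0,"rx":0,"ry":0,"rz":0,"jaw":4.8},
  {"x":0,"y":0,"z":0,"rx":0,"ry":0,"rz":0,"jaw":4.2},
  {"x":0,"y":0,"z":0,"rx":0,"ry":0,"rz":0,"jaw":3.8},
  {"x":0,"y":0,"z":0,"rx":0,"ry":0,"rz":0,"jaw":2.5},
  {"x":0,"y":0,"z":0,"rx":0,"ry":0,"rz":0,"jaw":2.5},
])

```text
clock: 11.2
tool_pos: [0.6449, 0.0004, 0.1734]
eef_rot: [0.783, 0.622, 0.001, 0.0]
contact_force: [-1.0, 0.6, 4.3]
opening: 0.406
finger_force: 29.9
```

>>> send_rows([
  {"x":0,"y":0,"z":-0.5,"rx":0,"ry":0,"rz":0,"jaw":2.5},
  {"x":0,"y":0,"z":-0.5,"rx":0,"ry":0,"rz":0,"jaw":2.5},
  {"x":0,"y":0,"z":-2,"rx":0,"ry":0,"rz":0,"jaw":2.5},
  {"x":0,"y":0,"z":-3,"rx":0,"ry":0,"rz":0,"jaw":2.5},
  {"x":0,"y":0,"z":-3,"rx":0,"ry":0,"rz":0,"jaw":2.5},
])

```text
clock: 11.7
tool_pos: [0.6433, 0.0001, 0.2622]
eef_rot: [0.783, 0.622, -0.001, -0.001]
contact_force: [1.4, -0.3, -5.2]
opening: 0.404
finger_force: 29.9
```

```bash
python3 - <<'E'
from h import *
delta([.5914,.3394,.3],-4)
E
```

```text
t 11.70 rot [-0.003  0.001 -0.158] then shift cm [33.48 -7.54 -3.78] open 0.404
```

>>> send_rows([
  {"x":0,"y":0,"z":-3,"rx":0,"ry":0,"rz":0,"jaw":2.5},
  {"x":0,"y":0,"z":-0.8,"rx":0,"ry":0,"rz":-0.04,"jaw":2.5},
  {"x":0,"y":0,"z":0,"rx":0,"ry":0,"rz":-0.04,"jaw":2.5},
  {"x":0,"y":0,"z":0,"rx":0,"ry":0,"rz":-0.04,"jaw":2.5},
  {"x":0,"y":0,"z":0,"rx":0,"ry":0,"rz":-0.04,"jaw":2.5},
])

```text
clock: 12.2
tool_pos: [0.6434, 0.0001, 0.2997]
eef_rot: [0.73, 0.683, -0.001, -0.001]
contact_force: [-0.5, 0.6, -4.8]
opening: 0.409
finger_force: 29.9
```

>>> send_rows([
  {"x":1.5,"y":-0.5,"z":0,"rx":0,"ry":0,"rz":0,"jaw":2.5},
  {"x":3,"y":-0.6,"z":0,"rx":0,"ry":0,"rz":0,"jaw":2.5},
  {"x":3,"y":-0.6,"z":0,"rx":0,"ry":0,"rz":0,"jaw":2.5},
  {"x":3,"y":-0.6,"z":0,"rx":0,"ry":0,"rz":0,"jaw":2.5},
  {"x":3,"y":-0.6,"z":0,"rx":0,"ry":0,"rz":0,"jaw":2.5},
])

```text
clock: 12.7
tool_pos: [0.6231, 0.1396, 0.2998]
eef_rot: [0.731, 0.683, -0.0, -0.001]
contact_force: [-0.4, 0.2, -5.5]
opening: 0.407
finger_force: 29.9
```

>>> send_rows([
  {"x":3,"y":-0.6,"z":0,"rx":0,"ry":0,"rz":0,"jaw":2.5},
  {"x":3,"y":-0.6,"z":0,"rx":0,"ry":0,"rz":0,"jaw":2.5},
  {"x":3,"y":-0.6,"z":0,"rx":0,"ry":0,"rz":0,"jaw":2.5},
  {"x":3,"y":-0.6,"z":0,"rx":0,"ry":0,"rz":0,"jaw":2.5},
  {"x":3,"y":-0.6,"z":0,"rx":0,"ry":0,"rz":0,"jaw":2.5},
])

```text
clock: 13.2
tool_pos: [0.603, 0.2912, 0.2998]
eef_rot: [0.731, 0.683, -0.001, -0.001]
contact_force: [0.6, 0.5, -5.3]
opening: 0.405
finger_force: 29.9
```

>>> send_rows([
  {"x":3,"y":-0.6,"z":0,"rx":0,"ry":0,"rz":0,"jaw":2.5},
  {"x":2,"y":-1,"z":0,"rx":0,"ry":0,"rz":0,"jaw":2.5},
  {"x":0,"y":0,"z":0,"rx":0,"ry":0,"rz":0,"jaw":2.5},
  {"x":0,"y":0,"z":0,"rx":0,"ry":0,"rz":0,"jaw":2.5},
  {"x":0,"y":0,"z":0,"rx":0,"ry":0,"rz":0,"jaw":2.5},
])

```text
clock: 13.7
tool_pos: [0.5921, 0.3385, 0.3]
eef_rot: [0.731, 0.682, -0.001, 0.0]
contact_force: [0.3, 0.0, -4.9]
opening: 0.408
finger_force: 30.0
```

```bash
python3 - <<'E'
from h import *
delta([.5914,.3394,.174],-4)
E
```

```text
t 13.70 rot [-0.     0.002  0.   ] then shift cm [ 0.09 -0.08 12.6 ] open 0.408
```

>>> send_rows([
  {"x":0,"y":0,"z":2,"rx":0,"ry":0,"rz":0,"jaw":2.5},
  {"x":0,"y":0,"z":3,"rx":0,"ry":0,"rz":0,"jaw":2.5},
  {"x":0,"y":0,"z":3,"rx":0,"ry":0,"rz":0,"jaw":2.5},
  {"x":0,"y":0,"z":2.5,"rx":0,"ry":0,"rz":0,"jaw":2.5},
  {"x":0,"y":0,"z":1,"rx":0,"ry":0,"rz":0,"jaw":2.5},
])

```text
clock: 14.2
tool_pos: [0.591, 0.3373, 0.1825]
eef_rot: [0.731, 0.682, -0.003, -0.0]
contact_force: [0.2, -0.2, -4.9]
opening: 0.404
finger_force: 30.0
```

>>> send_rows([
  {"x":0,"y":0,"z":0.5,"rx":0,"ry":0,"rz":0,"jaw":2.5},
  {"x":0,"y":0,"z":0.3,"rx":0,"ry":0,"rz":0,"jaw":2.5},
  {"x":0,"y":0,"z":0.2,"rx":0,"ry":0,"rz":0,"jaw":2.5},
  {"x":0,"y":0,"z":0.1,"rx":0,"ry":0,"rz":0,"jaw":2.5},
  {"x":0,"y":0,"z":0.1,"rx":0,"ry":0,"rz":0,"jaw":2.5},
])

```text
clock: 14.7
tool_pos: [0.5926, 0.3398, 0.1741]
eef_rot: [0.731, 0.683, 0.001, 0.0]
contact_force: [0.2, -0.2, -5.2]
opening: 0.403
finger_force: 30.0
```

>>> send_rows([
  {"x":0,"y":0,"z":0.1,"rx":0,"ry":0,"rz":0,"jaw":2.5},
  {"x":0,"y":0,"z":0.1,"rx":0,"ry":0,"rz":0,"jaw":2.5},
  {"x":0,"y":0,"z":0,"rx":0,"ry":0,"rz":0,"jaw":2.5},
  {"x":0,"y":0,"z":0,"rx":0,"ry":0,"rz":0,"jaw":2.5},
  {"x":0,"y":0,"z":0,"rx":0,"ry":0,"rz":0,"jaw":2.5},
])

```text
clock: 15.2
tool_pos: [0.5927, 0.3398, 0.1735]
eef_rot: [0.731, 0.683, 0.001, 0.0]
contact_force: [-2.4, -1.5, 6.3]
opening: 0.402
finger_force: 30.0
```

>>> send_rows([
  {"x":0,"y":0,"z":0,"rx":0,"ry":0,"rz":0,"jaw":4},
  {"x":0,"y":0,"z":0,"rx":0,"ry":0,"rz":0,"jaw":5},
  {"x":0,"y":0,"z":0,"rx":0,"ry":0,"rz":0,"jaw":6},
  {"x":0,"y":0,"z":0,"rx":0,"ry":0,"rz":0,"jaw":6.8},
  {"x":0,"y":0,"z":0,"rx":0,"ry":0,"rz":0,"jaw":6.8},
])

```text
clock: 15.7
tool_pos: [0.5922, 0.3397, 0.1712]
eef_rot: [0.731, 0.683, 0.0, -0.0]
contact_force: [0.3, -0.1, 0.0]
opening: 0.767
finger_force: 0.0
```

>>> send_rows([
  {"x":0,"y":0,"z":-1,"rx":0,"ry":0,"rz":0,"jaw":6.8},
  {"x":0,"y":0,"z":-2,"rx":0,"ry":0,"rz":0,"jaw":6.8},
  {"x":0,"y":0,"z":-3,"rx":0,"ry":0,"rz":0,"jaw":6.8},
  {"x":0,"y":0,"z":-2,"rx":0,"ry":0,"rz":0.08,"jaw":6.8},
  {"x":0,"y":0,"z":0,"rx":0,"ry":0,"rz":0.08,"jaw":6.5},
])

```text
clock: 16.2
tool_pos: [0.5943, 0.3404, 0.2558]
eef_rot: [0.784, 0.621, 0.004, 0.0]
contact_force: [0.6, 0.1, -0.1]
opening: 0.74
finger_force: 0.0
```

```bash
python3 - <<'E'
from h import *
delta([.5692,.0442,.24],-13)
s=snap('scene'); save('s3.png',s['img'][120:380,200:560])
E
```

```text
t 16.20 rot [ 0.006 -0.006 -0.005] then shift cm [-29.43   4.22   1.58] open 0.74
```

View pics/s3.png

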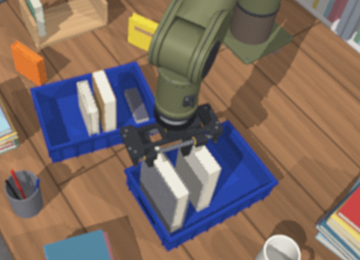

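Both tall books stand upright in the spare crate, and the middle and square books are still upright at (105,100) and (88,108). The middle book is next.

>>> send_rows([
  {"x":-1.5,"y":0,"z":0,"rx":0,"ry":0,"rz":0,"jaw":6.5},
  {"x":-3,"y":0.4,"z":0,"rx":0,"ry":0,"rz":0,"jaw":6.5},
  {"x":-4,"y":0.6,"z":0,"rx":0,"ry":0,"rz":0,"jaw":6.5},
  {"x":-4,"y":0.6,"z":0,"rx":0,"ry":0,"rz":0,"jaw":6.5},
  {"x":-4,"y":0.6,"z":0,"rx":0,"ry":0,"rz":0,"jaw":6.5},
])

```text
clock: 16.75
tool_pos: [0.5759, 0.1724, 0.2514]
eef_rot: [0.782, 0.623, -0.0, 0.0]
contact_force: [-0.4, -0.3, 0.0]
opening: 0.736
finger_force: 0.0
```

>>> send_rows([
  {"x":-4,"y":0.6,"z":0,"rx":0,"ry":0,"rz":0,"jaw":6.5},
  {"x":-4,"y":0.6,"z":0,"rx":0,"ry":0,"rz":0,"jaw":6.5},
  {"x":-3,"y":0.5,"z":0,"rx":0,"ry":0,"rz":0,"jaw":6.5},
  {"x":-1.9,"y":0.3,"z":0,"rx":0,"ry":0,"rz":0,"jaw":6.5},
  {"x":0,"y":0,"z":2,"rx":0,"ry":0,"rz":0,"jaw":6.5},
])

```text
clock: 17.25
tool_pos: [0.5683, 0.039, 0.2335]
eef_rot: [0.784, 0.62, 0.002, 0.002]
contact_force: [0.5, 0.2, 0.4]
opening: 0.74
finger_force: 0.0
```

>>> send_rows([
  {"x":0,"y":0,"z":2,"rx":0,"ry":0,"rz":0,"jaw":6.5},
  {"x":0,"y":0,"z":2,"rx":0,"ry":0,"rz":0,"jaw":6.5},
  {"x":0,"y":0,"z":0,"rx":0,"ry":0,"rz":0,"jaw":6.5},
  {"x":0,"y":0,"z":0,"rx":0,"ry":0,"rz":0,"jaw":6.5},
  {"x":0,"y":0,"z":0,"rx":0,"ry":0,"rz":0,"jaw":6.5},
])

```text
clock: 17.75
tool_pos: [0.5674, 0.0438, 0.1923]
eef_rot: [0.783, 0.622, 0.001, 0.0]
contact_force: [0.1, 0.3, 0.3]
opening: 0.734
finger_force: 0.0
```

```bash
python3 - <<'E'
from h import *
delta([.5692,.0442,.130],-13)
E
```

```text
t 17.75 rot [ 0.002 -0.001 -0.001] then shift cm [0.08 0.17 6.23] open 0.734
```

>>> send_rows([
  {"x":0.1,"y":0.2,"z":1.2,"rx":0,"ry":0,"rz":0,"jaw":6},
  {"x":0,"y":0,"z":2,"rx":0,"ry":0,"rz":0,"jaw":6},
  {"x":0,"y":0,"z":2,"rx":0,"ry":0,"rz":0,"jaw":6},
  {"x":0,"y":0,"z":1,"rx":0,"ry":0,"rz":0,"jaw":6},
  {"x":0,"y":0,"z":0,"rx":0,"ry":0,"rz":0,"jaw":5},
])

```text
clock: 18.25
tool_pos: [0.5681, 0.0442, 0.1279]
eef_rot: [0.783, 0.622, -0.001, -0.001]
contact_force: [0.4, -0.4, 0.3]
opening: 0.609
finger_force: 0.0
```

>>> send_rows([
  {"x":0,"y":0,"z":0,"rx":0,"ry":0,"rz":0,"jaw":4.2},
  {"x":0,"y":0,"z":0,"rx":0,"ry":0,"rz":0,"jaw":3.6},
  {"x":0,"y":0,"z":0,"rx":0,"ry":0,"rz":0,"jaw":3.2},
  {"x":0,"y":0,"z":0,"rx":0,"ry":0,"rz":0,"jaw":2.0},
  {"x":0,"y":0,"z":0,"rx":0,"ry":0,"rz":0,"jaw":2.0},
])

```text
clock: 18.75
tool_pos: [0.5695, 0.0442, 0.1299]
eef_rot: [0.783, 0.622, 0.001, 0.0]
contact_force: [0.8, -0.3, 3.4]
opening: 0.343
finger_force: 30.0
```

>>> send_rows([
  {"x":0,"y":0,"z":-0.5,"rx":0,"ry":0,"rz":0,"jaw":2},
  {"x":0,"y":0,"z":-0.5,"rx":0,"ry":0,"rz":0,"jaw":2},
  {"x":0,"y":0,"z":-2,"rx":0,"ry":0,"rz":0,"jaw":2},
  {"x":0,"y":0,"z":-3,"rx":0,"ry":0,"rz":0,"jaw":2},
  {"x":0,"y":0,"z":-3,"rx":0,"ry":0,"rz":0,"jaw":2},
])

```text
clock: 19.25
tool_pos: [0.5679, 0.0441, 0.2198]
eef_rot: [0.783, 0.622, -0.001, -0.001]
contact_force: [0.8, 0.9, -2.3]
opening: 0.336
finger_force: 30.0
```

>>> send_rows([
  {"x":0,"y":0,"z":-3,"rx":0,"ry":0,"rz":0,"jaw":2},
  {"x":0,"y":0,"z":-1,"rx":0,"ry":0,"rz":-0.04,"jaw":2},
  {"x":0,"y":0,"z":0,"rx":0,"ry":0,"rz":-0.04,"jaw":2},
  {"x":0,"y":0,"z":0,"rx":0,"ry":0,"rz":-0.04,"jaw":2},
  {"x":0,"y":0,"z":0,"rx":0,"ry":0,"rz":-0.04,"jaw":2},
])

```text
clock: 19.75
tool_pos: [0.5679, 0.0442, 0.2582]
eef_rot: [0.73, 0.684, -0.001, -0.001]
contact_force: [0.5, 0.7, -3.1]
opening: 0.336
finger_force: 30.0
```

```bash
python3 - <<'E'
from h import *
delta([.3669,.355,.26],-4)
E
```

```text
t 19.75 rot [-0.002  0.     0.005] then shift cm [ 29.6  -22.21  -0.18] open 0.336
```

>>> send_rows([
  {"x":1,"y":-1,"z":0,"rx":0,"ry":0,"rz":0,"jaw":2},
  {"x":2,"y":-2,"z":0,"rx":0,"ry":0,"rz":0,"jaw":2},
  {"x":2.5,"y":-2.5,"z":0,"rx":0,"ry":0,"rz":0,"jaw":2},
  {"x":2.5,"y":-2.5,"z":0,"rx":0,"ry":0,"rz":0,"jaw":2},
  {"x":2.5,"y":-2.5,"z":0,"rx":0,"ry":0,"rz":0,"jaw":2},
])

```text
clock: 20.25
tool_pos: [0.4687, 0.1576, 0.2586]
eef_rot: [0.731, 0.683, -0.001, -0.001]
contact_force: [0.6, 0.6, -2.5]
opening: 0.336
finger_force: 30.0
```

>>> send_rows([
  {"x":2.5,"y":-2.5,"z":0,"rx":0,"ry":0,"rz":0,"jaw":2},
  {"x":2.5,"y":-2.5,"z":0,"rx":0,"ry":0,"rz":0,"jaw":2},
  {"x":2.5,"y":-2.5,"z":0,"rx":0,"ry":0,"rz":0,"jaw":2},
  {"x":2.5,"y":-2.5,"z":0,"rx":0,"ry":0,"rz":0,"jaw":2},
  {"x":3,"y":-1.2,"z":0,"rx":0,"ry":0,"rz":0,"jaw":2},
])

```text
clock: 20.75
tool_pos: [0.364, 0.2936, 0.2586]
eef_rot: [0.73, 0.683, -0.002, -0.001]
contact_force: [0.8, 1.0, -2.8]
opening: 0.334
finger_force: 30.0
```

>>> send_rows([
  {"x":3,"y":-0.5,"z":0,"rx":0,"ry":0,"rz":0,"jaw":2},
  {"x":2.1,"y":0,"z":0,"rx":0,"ry":0,"rz":0,"jaw":2},
  {"x":1,"y":0,"z":0,"rx":0,"ry":0,"rz":0,"jaw":2},
  {"x":0,"y":0,"z":0,"rx":0,"ry":0,"rz":0,"jaw":2},
  {"x":0,"y":0,"z":0,"rx":0,"ry":0,"rz":0,"jaw":2},
])

```text
clock: 21.25
tool_pos: [0.3671, 0.353, 0.2588]
eef_rot: [0.731, 0.682, -0.001, 0.0]
contact_force: [0.2, 0.0, -4.2]
opening: 0.337
finger_force: 30.0
```

```bash
python3 - <<'E'
from h import *
delta([.3669,.355,.131],-4)
E
```

```text
t 21.25 rot [-0.001  0.002  0.001] then shift cm [ 0.2  -0.03 12.78] open 0.337
```

>>> send_rows([
  {"x":0.2,"y":0,"z":2,"rx":0,"ry":0,"rz":0,"jaw":2},
  {"x":0,"y":0,"z":3,"rx":0,"ry":0,"rz":0,"jaw":2},
  {"x":0,"y":0,"z":3,"rx":0,"ry":0,"rz":0,"jaw":2},
  {"x":0,"y":0,"z":2.5,"rx":0,"ry":0,"rz":0,"jaw":2},
  {"x":0,"y":0,"z":1,"rx":0,"ry":0,"rz":0,"jaw":2},
])

```text
clock: 21.75
tool_pos: [0.3669, 0.3539, 0.1424]
eef_rot: [0.731, 0.682, -0.002, 0.0]
contact_force: [0.5, 0.4, -3.2]
opening: 0.339
finger_force: 30.0
```

>>> send_rows([
  {"x":0,"y":0,"z":0.5,"rx":0,"ry":0,"rz":0,"jaw":2},
  {"x":0,"y":0,"z":0.4,"rx":0,"ry":0,"rz":0,"jaw":2},
  {"x":0,"y":0,"z":0.2,"rx":0,"ry":0,"rz":0,"jaw":2},
  {"x":0,"y":0,"z":0.1,"rx":0,"ry":0,"rz":0,"jaw":2},
  {"x":0,"y":0,"z":0.1,"rx":0,"ry":0,"rz":0,"jaw":2},
])

```text
clock: 22.25
tool_pos: [0.3678, 0.3569, 0.1318]
eef_rot: [0.731, 0.683, 0.001, -0.0]
contact_force: [-0.1, -0.2, -2.3]
opening: 0.337
finger_force: 30.0
```

>>> send_rows([
  {"x":0,"y":0,"z":0.1,"rx":0,"ry":0,"rz":0,"jaw":2},
  {"x":0,"y":0,"z":0.1,"rx":0,"ry":0,"rz":0,"jaw":2},
  {"x":0,"y":0,"z":0,"rx":0,"ry":0,"rz":0,"jaw":2},
  {"x":0,"y":0,"z":0,"rx":0,"ry":0,"rz":0,"jaw":2},
  {"x":0,"y":0,"z":0,"rx":0,"ry":0,"rz":0,"jaw":2},
])

```text
clock: 22.75
tool_pos: [0.3678, 0.3567, 0.1299]
eef_rot: [0.731, 0.683, 0.0, -0.0]
contact_force: [-0.4, -1.7, 5.7]
opening: 0.339
finger_force: 29.9
```

Contact with the floor is felt. I'll release, rise, and head for the square book.

>>> send_rows([
  {"x":0,"y":0,"z":0,"rx":0,"ry":0,"rz":0,"jaw":3.4},
  {"x":0,"y":0,"z":0,"rx":0,"ry":0,"rz":0,"jaw":4.5},
  {"x":0,"y":0,"z":0,"rx":0,"ry":0,"rz":0,"jaw":5.5},
  {"x":0,"y":0,"z":0,"rx":0,"ry":0,"rz":0,"jaw":6},
  {"x":0,"y":0,"z":0,"rx":0,"ry":0,"rz":0,"jaw":6},
])

```text
clock: 23.25
tool_pos: [0.3675, 0.3566, 0.1291]
eef_rot: [0.731, 0.683, -0.0, -0.0]
contact_force: [0.0, -0.6, -1.0]
opening: 0.676
finger_force: 0.0
```

>>> send_rows([
  {"x":0,"y":0,"z":-1,"rx":0,"ry":0,"rz":0,"jaw":6},
  {"x":0,"y":0,"z":-2,"rx":0,"ry":0,"rz":0,"jaw":6},
  {"x":0,"y":0,"z":-3,"rx":0,"ry":0,"rz":0,"jaw":6},
  {"x":0,"y":0,"z":-3,"rx":0,"ry":0,"rz":0,"jaw":6},
  {"x":0,"y":0,"z":-2,"rx":0,"ry":0,"rz":0,"jaw":6},
])

```text
clock: 23.75
tool_pos: [0.368, 0.3569, 0.2418]
eef_rot: [0.731, 0.683, 0.001, -0.0]
contact_force: [0.3, -0.7, -0.4]
opening: 0.681
finger_force: 0.0
```

>>> send_rows([
  {"x":0,"y":0,"z":0,"rx":0,"ry":0,"rz":0.08,"jaw":6},
  {"x":0,"y":0,"z":0,"rx":0,"ry":0,"rz":0.08,"jaw":6},
  {"x":-1.5,"y":0,"z":0,"rx":0,"ry":0,"rz":0,"jaw":6},
  {"x":-3,"y":0,"z":0,"rx":0,"ry":0,"rz":0,"jaw":6},
  {"x":-4,"y":0,"z":0,"rx":0,"ry":0,"rz":0,"jaw":6},
])

```text
clock: 24.25
tool_pos: [0.3485, 0.2745, 0.2398]
eef_rot: [0.782, 0.623, 0.001, -0.0]
contact_force: [1.0, -0.9, 0.3]
opening: 0.681
finger_force: 0.0
```

```bash
python3 - <<'E'
from h import *
delta([.6056,.0231,.16],-13)
s=snap('top'); im=s['img'][95:275,145:365]; save('t4.png',cv2.resize(im,None,fx=3,fy=3,interpolation=cv2.INTER_CUBIC))
E
```

```text
t 24.25 rot [ 0.001 -0.002  0.001] then shift cm [-18.71  30.7    7.98] open 0.681
```

View pics/t4.png

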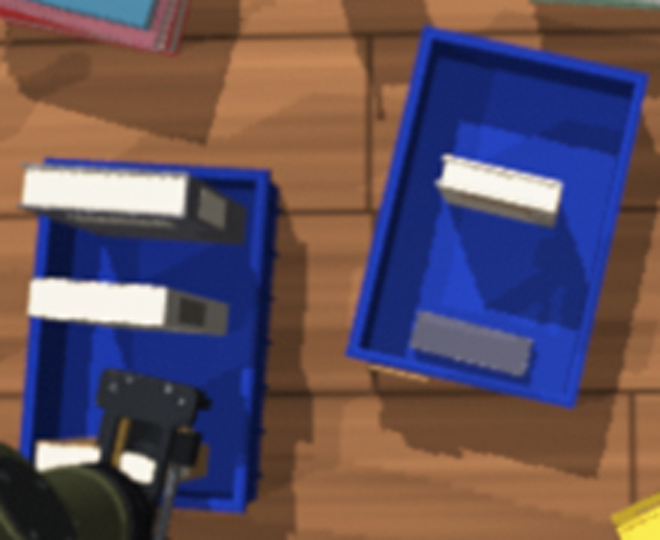

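The three books stand in the spare crate. The square book is now free, with its top at (445,156), (563,182), (556,212), (438,186), and the notebook hasn't moved. I'll refine the square's position and compute the move.

```bash
python3 - <<'E'
from h import *
s=load('top'); P=onz(s,(np.array([(445,156),(563,182),(556,212),(438,186)])+.5)/3-.5+[145,95],.110)
print(P.mean(0),np.linalg.norm(P[0]-P[1]),np.linalg.norm(P[1]-P[2]))
E
```

```text
[0.60610791 0.02216416 0.11      ] 0.10493419383782877 0.026875072740034086
```

>>> send_rows([
  {"x":-2.3,"y":3.8,"z":0,"rx":0,"ry":0,"rz":0,"jaw":6},
  {"x":-2.3,"y":3.8,"z":0,"rx":0,"ry":0,"rz":0,"jaw":6},
  {"x":-2.3,"y":3.8,"z":0,"rx":0,"ry":0,"rz":0,"jaw":6},
  {"x":-2.3,"y":3.8,"z":0,"rx":0,"ry":0,"rz":0,"jaw":6},
  {"x":-2.3,"y":3.8,"z":0,"rx":0,"ry":0,"rz":0,"jaw":6},
])

```text
clock: 24.8
tool_pos: [0.5086, 0.1174, 0.24]
eef_rot: [0.783, 0.622, 0.0, -0.0]
contact_force: [0.3, 0.4, 0.3]
opening: 0.676
finger_force: 0.0
```

>>> send_rows([
  {"x":-2.3,"y":3.8,"z":0,"rx":0,"ry":0,"rz":0,"jaw":6},
  {"x":-2.3,"y":3.8,"z":0,"rx":0,"ry":0,"rz":0,"jaw":6},
  {"x":-2.6,"y":4,"z":0,"rx":0,"ry":0,"rz":0,"jaw":6},
  {"x":0,"y":0,"z":3,"rx":0,"ry":0,"rz":0,"jaw":6},
  {"x":0,"y":0,"z":3,"rx":0,"ry":0,"rz":0,"jaw":6},
])

```text
clock: 25.3
tool_pos: [0.606, 0.0203, 0.1798]
eef_rot: [0.784, 0.621, 0.001, 0.001]
contact_force: [-0.2, 1.4, -0.4]
opening: 0.68
finger_force: 0.0
```

>>> send_rows([
  {"x":0,"y":0,"z":1.5,"rx":0,"ry":0,"rz":0,"jaw":6},
  {"x":0,"y":0,"z":0,"rx":0,"ry":0,"rz":0,"jaw":6},
  {"x":0,"y":0,"z":0,"rx":0,"ry":0,"rz":0,"jaw":6},
  {"x":0,"y":0,"z":0,"rx":0,"ry":0,"rz":0,"jaw":6},
  {"x":0,"y":0,"z":0,"rx":0,"ry":0,"rz":0,"jaw":6},
])

```text
clock: 25.8
tool_pos: [0.6049, 0.0226, 0.1656]
eef_rot: [0.783, 0.622, 0.001, 0.001]
contact_force: [0.3, 0.2, 0.3]
opening: 0.674
finger_force: 0.0
```

```bash
python3 - <<'E'
from h import *
delta([.606,.0231,.085],-13)
E
```

```text
t 25.80 rot [ 0.002 -0.001 -0.001] then shift cm [0.07 0.09 8.06] open 0.674
```

>>> send_rows([
  {"x":0,"y":0.1,"z":2,"rx":0,"ry":0,"rz":0,"jaw":6},
  {"x":0,"y":0,"z":2.5,"rx":0,"ry":0,"rz":0,"jaw":6},
  {"x":0,"y":0,"z":2.5,"rx":0,"ry":0,"rz":0,"jaw":6},
  {"x":0,"y":0,"z":1,"rx":0,"ry":0,"rz":0,"jaw":5},
  {"x":0,"y":0,"z":0,"rx":0,"ry":0,"rz":0,"jaw":4.2},
])

```text
clock: 26.3
tool_pos: [0.6046, 0.0223, 0.0835]
eef_rot: [0.783, 0.622, -0.001, -0.001]
contact_force: [0.6, 0.3, -0.4]
opening: 0.525
finger_force: 0.0
```

>>> send_rows([
  {"x":0,"y":0,"z":0,"rx":0,"ry":0,"rz":0,"jaw":3.6},
  {"x":0,"y":0,"z":0,"rx":0,"ry":0,"rz":0,"jaw":3.2},
  {"x":0,"y":0,"z":0,"rx":0,"ry":0,"rz":0,"jaw":2.8},
  {"x":0,"y":0,"z":0,"rx":0,"ry":0,"rz":0,"jaw":1.6},
  {"x":0,"y":0,"z":0,"rx":0,"ry":0,"rz":0,"jaw":1.6},
])

```text
clock: 26.8
tool_pos: [0.606, 0.0223, 0.0852]
eef_rot: [0.783, 0.622, 0.001, 0.001]
contact_force: [-1.1, -0.6, 6.3]
opening: 0.292
finger_force: 29.8
```

>>> send_rows([
  {"x":0,"y":0,"z":-0.5,"rx":0,"ry":0,"rz":0,"jaw":1.6},
  {"x":0,"y":0,"z":-0.5,"rx":0,"ry":0,"rz":0,"jaw":1.6},
  {"x":0,"y":0,"z":-2,"rx":0,"ry":0,"rz":0,"jaw":1.6},
  {"x":0,"y":0,"z":-3,"rx":0,"ry":0,"rz":0,"jaw":1.6},
  {"x":0,"y":0,"z":-3,"rx":0,"ry":0,"rz":0,"jaw":1.6},
])

```text
clock: 27.3
tool_pos: [0.6043, 0.0222, 0.1747]
eef_rot: [0.783, 0.622, -0.001, -0.001]
contact_force: [0.4, -0.3, -2.0]
opening: 0.291
finger_force: 29.9
```

>>> send_rows([
  {"x":0,"y":0,"z":-4,"rx":0,"ry":0,"rz":0,"jaw":1.6},
  {"x":0,"y":0,"z":-3,"rx":0,"ry":0,"rz":-0.05,"jaw":1.6},
  {"x":0,"y":0,"z":-1,"rx":0,"ry":0,"rz":-0.05,"jaw":1.6},
  {"x":0,"y":0,"z":0,"rx":0,"ry":0,"rz":0,"jaw":1.6},
  {"x":0,"y":0,"z":0,"rx":0,"ry":0,"rz":0,"jaw":1.6},
])

```text
clock: 27.8
tool_pos: [0.6044, 0.0223, 0.2536]
eef_rot: [0.751, 0.66, -0.001, -0.001]
contact_force: [0.1, -0.4, -2.0]
opening: 0.29
finger_force: 29.9
```

```bash
python3 - <<'E'
from h import *
delta([.4521,-.3502,.26],-7)
E
```

```text
t 27.80 rot [-0.002  0.    -0.007] then shift cm [-38.82 -10.57  -0.64] open 0.29
```

>>> send_rows([
  {"x":-1.8,"y":-0.6,"z":0,"rx":0,"ry":0,"rz":0,"jaw":1.6},
  {"x":-3,"y":-0.8,"z":0,"rx":0,"ry":0,"rz":0,"jaw":1.6},
  {"x":-3,"y":-0.8,"z":0,"rx":0,"ry":0,"rz":0,"jaw":1.6},
  {"x":-3,"y":-0.8,"z":0,"rx":0,"ry":0,"rz":0,"jaw":1.6},
  {"x":-3,"y":-0.8,"z":0,"rx":0,"ry":0,"rz":0,"jaw":1.6},
])

```text
clock: 28.3
tool_pos: [0.5474, -0.1123, 0.253]
eef_rot: [0.751, 0.66, -0.001, -0.001]
contact_force: [0.9, 0.1, -2.4]
opening: 0.292
finger_force: 29.9
```

>>> send_rows([
  {"x":-3,"y":-0.8,"z":0,"rx":0,"ry":0,"rz":0,"jaw":1.6},
  {"x":-3,"y":-0.8,"z":0,"rx":0,"ry":0,"rz":0,"jaw":1.6},
  {"x":-3,"y":-0.8,"z":0,"rx":0,"ry":0,"rz":0,"jaw":1.6},
  {"x":-3,"y":-0.8,"z":0,"rx":0,"ry":0,"rz":0,"jaw":1.6},
  {"x":-3,"y":-0.8,"z":0,"rx":0,"ry":0,"rz":0,"jaw":1.6},
])

```text
clock: 28.8
tool_pos: [0.4883, -0.2555, 0.253]
eef_rot: [0.752, 0.66, -0.001, -0.001]
contact_force: [0.2, 0.2, -2.2]
opening: 0.291
finger_force: 29.9
```

>>> send_rows([
  {"x":-3,"y":-0.8,"z":0,"rx":0,"ry":0,"rz":0,"jaw":1.6},
  {"x":-3,"y":-0.8,"z":0,"rx":0,"ry":0,"rz":0,"jaw":1.6},
  {"x":-2,"y":-0.6,"z":0,"rx":0,"ry":0,"rz":0,"jaw":1.6},
  {"x":-1,"y":-0.6,"z":0,"rx":0,"ry":0,"rz":0,"jaw":1.6},
  {"x":0,"y":0,"z":0,"rx":0,"ry":0,"rz":0,"jaw":1.6},
])

```text
clock: 29.3
tool_pos: [0.449, -0.3408, 0.2534]
eef_rot: [0.752, 0.659, -0.001, -0.001]
contact_force: [-0.4, 0.3, -1.7]
opening: 0.291
finger_force: 29.9
```

```bash
python3 - <<'E'
from h import *
delta([.4521,-.3502,.092],-7)
s=snap('scene'); save('s5.png',s['img'][40:240,150:430])
E
```

```text
t 29.30 rot [-0.003  0.    -0.01 ] then shift cm [-0.9   0.42 16.14] open 0.291
```

View pics/s5.png

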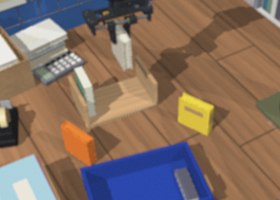

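The square book is held upright above the stand at about (122,50), clear of the waiting book at (83,85). I'll lower it.

>>> send_rows([
  {"x":-0.9,"y":0.4,"z":1,"rx":0,"ry":0,"rz":0,"jaw":1.6},
  {"x":0,"y":0,"z":3,"rx":0,"ry":0,"rz":0,"jaw":1.6},
  {"x":0,"y":0,"z":3,"rx":0,"ry":0,"rz":0,"jaw":1.6},
  {"x":0,"y":0,"z":3,"rx":0,"ry":0,"rz":0,"jaw":1.6},
  {"x":0,"y":0,"z":3,"rx":0,"ry":0,"rz":0,"jaw":1.6},
])

```text
clock: 29.85
tool_pos: [0.4557, -0.3474, 0.1223]
eef_rot: [0.75, 0.661, 0.0, -0.0]
contact_force: [0.1, 0.2, -2.5]
opening: 0.289
finger_force: 29.9
```

>>> send_rows([
  {"x":0,"y":0,"z":1.5,"rx":0,"ry":0,"rz":0,"jaw":1.6},
  {"x":0,"y":0,"z":0.8,"rx":0,"ry":0,"rz":0,"jaw":1.6},
  {"x":0,"y":0,"z":0.4,"rx":0,"ry":0,"rz":0,"jaw":1.6},
  {"x":0,"y":0,"z":0.1,"rx":0,"ry":0,"rz":0,"jaw":1.6},
  {"x":0,"y":0,"z":0,"rx":0,"ry":0,"rz":0,"jaw":1.6},
])

```text
clock: 30.35
tool_pos: [0.4552, -0.3488, 0.0968]
eef_rot: [0.751, 0.661, 0.0, 0.001]
contact_force: [-0.5, -0.5, -2.3]
opening: 0.297
finger_force: 29.9
```

>>> send_rows([
  {"x":0,"y":0,"z":0.1,"rx":0,"ry":0,"rz":0,"jaw":1.6},
  {"x":0,"y":0,"z":0.1,"rx":0,"ry":0,"rz":0,"jaw":1.6},
  {"x":0,"y":0,"z":0.1,"rx":0,"ry":0,"rz":0,"jaw":1.6},
  {"x":0,"y":0,"z":0,"rx":0,"ry":0,"rz":0,"jaw":1.6},
  {"x":0,"y":0,"z":0,"rx":0,"ry":0,"rz":0,"jaw":1.6},
])

```text
clock: 30.85
tool_pos: [0.4546, -0.3486, 0.0932]
eef_rot: [0.751, 0.66, 0.0, -0.0]
contact_force: [0.2, -0.3, -2.3]
opening: 0.294
finger_force: 29.9
```

>>> send_rows([
  {"x":0,"y":0,"z":0.1,"rx":0,"ry":0,"rz":0,"jaw":1.6},
  {"x":0,"y":0,"z":0.1,"rx":0,"ry":0,"rz":0,"jaw":1.6},
  {"x":0,"y":0,"z":0,"rx":0,"ry":0,"rz":0,"jaw":1.6},
  {"x":0,"y":0,"z":0,"rx":0,"ry":0,"rz":0,"jaw":1.6},
  {"x":0,"y":0,"z":0,"rx":0,"ry":0,"rz":0,"jaw":1.6},
])

```text
clock: 31.35
tool_pos: [0.4548, -0.3487, 0.0921]
eef_rot: [0.751, 0.66, 0.0, 0.0]
contact_force: [-0.6, 0.1, 6.0]
opening: 0.292
finger_force: 29.8
```

>>> send_rows([
  {"x":0,"y":0,"z":0,"rx":0,"ry":0,"rz":0,"jaw":3},
  {"x":0,"y":0,"z":0,"rx":0,"ry":0,"rz":0,"jaw":4},
  {"x":0,"y":0,"z":0,"rx":0,"ry":0,"rz":0,"jaw":5},
  {"x":0,"y":0,"z":0,"rx":0,"ry":0,"rz":0,"jaw":6},
  {"x":0,"y":0,"z":0,"rx":0,"ry":0,"rz":0,"jaw":6},
])

```text
clock: 31.85
tool_pos: [0.4546, -0.3486, 0.0911]
eef_rot: [0.751, 0.66, -0.0, -0.0]
contact_force: [0.1, 0.6, 0.3]
opening: 0.674
finger_force: 0.0
```

>>> send_rows([
  {"x":0,"y":0,"z":-1,"rx":0,"ry":0,"rz":0,"jaw":6},
  {"x":0,"y":0,"z":-2,"rx":0,"ry":0,"rz":0,"jaw":6},
  {"x":0,"y":0,"z":-3,"rx":0,"ry":0,"rz":0,"jaw":6},
  {"x":0,"y":0,"z":-3,"rx":0,"ry":0,"rz":0,"jaw":6},
  {"x":0,"y":0,"z":-3,"rx":0,"ry":0,"rz":0,"jaw":6},
])

```text
clock: 32.35
tool_pos: [0.4545, -0.3485, 0.213]
eef_rot: [0.751, 0.66, 0.0, 0.0]
contact_force: [0.1, -1.2, -0.2]
opening: 0.677
finger_force: 0.0
```

>>> send_rows([
  {"x":0,"y":0,"z":-3,"rx":0,"ry":0,"rz":0,"jaw":6},
  {"x":0,"y":0,"z":-1.5,"rx":0,"ry":0,"rz":0,"jaw":6},
  {"x":0,"y":0,"z":0,"rx":0,"ry":0,"rz":-0.05,"jaw":6},
  {"x":2,"y":0,"z":0,"rx":0,"ry":0,"rz":0,"jaw":6},
  {"x":4,"y":0,"z":0,"rx":0,"ry":0,"rz":0,"jaw":6},
])

```text
clock: 32.85
tool_pos: [0.4586, -0.2915, 0.2571]
eef_rot: [0.736, 0.677, -0.001, 0.002]
contact_force: [0.8, 0.4, -0.3]
opening: 0.681
finger_force: 0.0
```

```bash
python3 - <<'E'
from h import *
delta([.3678,.3565,.25],-4)
s=snap('top'); im=s['img'][145:275,355:505]; save('t6.png',cv2.resize(im,None,fx=3,fy=3,interpolation=cv2.INTER_CUBIC))
E
```

```text
t 32.85 rot [ 0.002  0.003 -0.014] then shift cm [ 64.01 -13.58   0.71] open 0.681
```

View pics/t6.png

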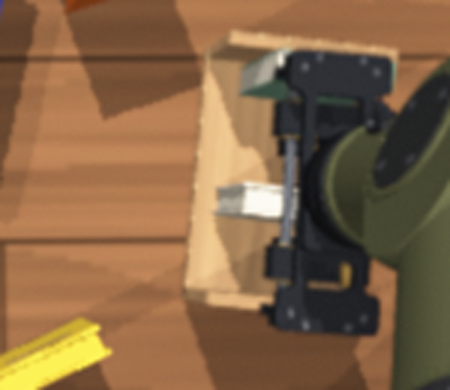

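The square book stands in the free part of the stand with its top at (255,200), and the waiting book hasn't moved. Now I'll return the middle book.

>>> send_rows([
  {"x":4,"y":0,"z":0,"rx":0,"ry":0,"rz":-0.01,"jaw":6},
  {"x":4,"y":0,"z":0,"rx":0,"ry":0,"rz":0,"jaw":6},
  {"x":4,"y":0,"z":0,"rx":0,"ry":0,"rz":0,"jaw":6},
  {"x":4,"y":0,"z":0,"rx":0,"ry":0,"rz":0,"jaw":6},
  {"x":4,"y":0,"z":0,"rx":0,"ry":0,"rz":0,"jaw":6},
])

```text
clock: 33.4
tool_pos: [0.4732, -0.0877, 0.2569]
eef_rot: [0.731, 0.683, 0.0, 0.0]
contact_force: [0.5, 0.6, -0.1]
opening: 0.682
finger_force: 0.0
```

>>> send_rows([
  {"x":4,"y":0,"z":0,"rx":0,"ry":0,"rz":0,"jaw":6},
  {"x":4,"y":0,"z":0,"rx":0,"ry":0,"rz":0,"jaw":6},
  {"x":4,"y":0,"z":0,"rx":0,"ry":0,"rz":0,"jaw":6},
  {"x":4,"y":-0.5,"z":0,"rx":0,"ry":0,"rz":0,"jaw":6},
  {"x":4,"y":-1,"z":0,"rx":0,"ry":0,"rz":0,"jaw":6},
])

```text
clock: 33.9
tool_pos: [0.4722, 0.1131, 0.2569]
eef_rot: [0.731, 0.683, 0.001, 0.0]
contact_force: [1.8, -0.0, -0.3]
opening: 0.679
finger_force: 0.0
```

>>> send_rows([
  {"x":4,"y":-2,"z":0,"rx":0,"ry":0,"rz":0,"jaw":6},
  {"x":4,"y":-2,"z":0,"rx":0,"ry":0,"rz":0,"jaw":6},
  {"x":4,"y":-2.5,"z":0,"rx":0,"ry":0,"rz":0,"jaw":6},
  {"x":4,"y":-2.5,"z":0,"rx":0,"ry":0,"rz":0,"jaw":6},
  {"x":4,"y":-2,"z":0,"rx":0,"ry":0,"rz":0,"jaw":6},
])

```text
clock: 34.4
tool_pos: [0.374, 0.3199, 0.2569]
eef_rot: [0.73, 0.683, 0.0, -0.0]
contact_force: [0.4, 0.8, -0.2]
opening: 0.684
finger_force: 0.0
```

>>> send_rows([
  {"x":3,"y":-1,"z":0,"rx":0,"ry":0,"rz":0,"jaw":6},
  {"x":1,"y":0,"z":0,"rx":0,"ry":0,"rz":0,"jaw":6},
  {"x":0,"y":0,"z":0,"rx":0,"ry":0,"rz":0,"jaw":6},
  {"x":0,"y":0,"z":0,"rx":0,"ry":0,"rz":0,"jaw":6},
  {"x":0,"y":0,"z":0,"rx":0,"ry":0,"rz":0,"jaw":6},
])

```text
clock: 34.9
tool_pos: [0.3695, 0.3566, 0.2564]
eef_rot: [0.732, 0.681, -0.0, 0.001]
contact_force: [0.1, 0.5, -1.0]
opening: 0.678
finger_force: 0.0
```

```bash
python3 - <<'E'
from h import *
delta([.3676,.3565,.129],-4)
E
```

```text
t 34.90 rot [ 0.     0.001 -0.002] then shift cm [-0.02 -0.19 12.74] open 0.678
```

>>> send_rows([
  {"x":0,"y":-0.2,"z":2,"rx":0,"ry":0,"rz":0,"jaw":6},
  {"x":0,"y":0,"z":3,"rx":0,"ry":0,"rz":0,"jaw":6},
  {"x":0,"y":0,"z":3,"rx":0,"ry":0,"rz":0,"jaw":6},
  {"x":0,"y":0,"z":3,"rx":0,"ry":0,"rz":0,"jaw":6},
  {"x":0,"y":0,"z":1.7,"rx":0,"ry":0,"rz":0,"jaw":5},
])

```text
clock: 35.4
tool_pos: [0.3666, 0.3566, 0.1275]
eef_rot: [0.732, 0.682, -0.002, 0.0]
contact_force: [0.1, 0.5, -0.5]
opening: 0.611
finger_force: 0.0
```

>>> send_rows([
  {"x":0,"y":0,"z":0,"rx":0,"ry":0,"rz":0,"jaw":4.2},
  {"x":0,"y":0,"z":0,"rx":0,"ry":0,"rz":0,"jaw":3.6},
  {"x":0,"y":0,"z":0,"rx":0,"ry":0,"rz":0,"jaw":3.2},
  {"x":0,"y":0,"z":0,"rx":0,"ry":0,"rz":0,"jaw":2},
  {"x":0,"y":0,"z":0,"rx":0,"ry":0,"rz":0,"jaw":2},
])

```text
clock: 35.9
tool_pos: [0.3675, 0.3593, 0.1304]
eef_rot: [0.731, 0.682, 0.001, 0.0]
contact_force: [0.7, -0.1, 7.0]
opening: 0.337
finger_force: 30.0
```

>>> send_rows([
  {"x":0,"y":0,"z":-0.5,"rx":0,"ry":0,"rz":0,"jaw":2},
  {"x":0,"y":0,"z":-1,"rx":0,"ry":0,"rz":0,"jaw":2},
  {"x":0,"y":0,"z":-3,"rx":0,"ry":0,"rz":0,"jaw":2},
  {"x":0,"y":0,"z":-4,"rx":0,"ry":0,"rz":0,"jaw":2},
  {"x":0,"y":0,"z":-4,"rx":0,"ry":0,"rz":0,"jaw":2},
])

```text
clock: 36.4
tool_pos: [0.3656, 0.3586, 0.2557]
eef_rot: [0.731, 0.683, -0.001, -0.0]
contact_force: [1.0, 0.2, -3.9]
opening: 0.337
finger_force: 30.0
```

```bash
python3 - <<'E'
from h import *
delta([.5695,.0442,.25],-13)
E
```

```text
t 36.40 rot [-0.001  0.001  0.159] then shift cm [-26.04  26.94   0.57] open 0.337
```

>>> send_rows([
  {"x":-1,"y":0,"z":0,"rx":0,"ry":0,"rz":0.04,"jaw":2},
  {"x":-2,"y":0,"z":0,"rx":0,"ry":0,"rz":0.04,"jaw":2},
  {"x":-3,"y":0,"z":0,"rx":0,"ry":0,"rz":0.04,"jaw":2},
  {"x":-3,"y":1,"z":0,"rx":0,"ry":0,"rz":0.04,"jaw":2},
  {"x":-3,"y":2,"z":0,"rx":0,"ry":0,"rz":0,"jaw":2},
])

```text
clock: 36.9
tool_pos: [0.3738, 0.2329, 0.2535]
eef_rot: [0.783, 0.623, -0.002, -0.0]
contact_force: [0.9, 0.3, -3.9]
opening: 0.34
finger_force: 30.0
```

>>> send_rows([
  {"x":-2,"y":3,"z":0,"rx":0,"ry":0,"rz":0,"jaw":2},
  {"x":-2,"y":3,"z":0,"rx":0,"ry":0,"rz":0,"jaw":2},
  {"x":-2,"y":3,"z":0,"rx":0,"ry":0,"rz":0,"jaw":2},
  {"x":-2,"y":3,"z":0,"rx":0,"ry":0,"rz":0,"jaw":2},
  {"x":-2,"y":3,"z":0,"rx":0,"ry":0,"rz":0,"jaw":2},
])

```text
clock: 37.4
tool_pos: [0.4992, 0.1015, 0.2534]
eef_rot: [0.783, 0.622, -0.001, -0.001]
contact_force: [-0.7, 0.2, -2.6]
opening: 0.336
finger_force: 30.0
```

>>> send_rows([
  {"x":-2,"y":3,"z":0,"rx":0,"ry":0,"rz":0,"jaw":2},
  {"x":-1,"y":3,"z":0,"rx":0,"ry":0,"rz":0,"jaw":2},
  {"x":-0.5,"y":1.5,"z":0,"rx":0,"ry":0,"rz":0,"jaw":2},
  {"x":0,"y":0,"z":0,"rx":0,"ry":0,"rz":0,"jaw":2},
  {"x":0,"y":0,"z":0,"rx":0,"ry":0,"rz":0,"jaw":2},
])

```text
clock: 37.9
tool_pos: [0.5631, 0.0523, 0.2532]
eef_rot: [0.783, 0.622, -0.001, -0.001]
contact_force: [0.2, 0.3, -3.5]
opening: 0.336
finger_force: 30.0
```

```bash
python3 - <<'E'
from h import *
delta([.5700,.0466,.131],-13)
E
```

```text
t 37.90 rot [-0.003  0.    -0.001] then shift cm [-0.4   0.8  12.22] open 0.336
```

>>> send_rows([
  {"x":-0.4,"y":0.8,"z":0,"rx":0,"ry":0,"rz":0,"jaw":2},
  {"x":0,"y":0,"z":2,"rx":0,"ry":0,"rz":0,"jaw":2},
  {"x":0,"y":0,"z":3,"rx":0,"ry":0,"rz":0,"jaw":2},
  {"x":0,"y":0,"z":3,"rx":0,"ry":0,"rz":0,"jaw":2},
  {"x":0,"y":0,"z":2,"rx":0,"ry":0,"rz":0,"jaw":2},
])

```text
clock: 38.4
tool_pos: [0.5702, 0.047, 0.1524]
eef_rot: [0.782, 0.623, -0.001, -0.001]
contact_force: [-0.5, -0.2, -2.9]
opening: 0.34
finger_force: 30.0
```

>>> send_rows([
  {"x":0,"y":0,"z":1,"rx":0,"ry":0,"rz":0,"jaw":2},
  {"x":0,"y":0,"z":0.6,"rx":0,"ry":0,"rz":0,"jaw":2},
  {"x":0,"y":0,"z":0.3,"rx":0,"ry":0,"rz":0,"jaw":2},
  {"x":0,"y":0,"z":0,"rx":0,"ry":0,"rz":0,"jaw":2},
  {"x":0,"y":0,"z":0,"rx":0,"ry":0,"rz":0,"jaw":2},
])

```text
clock: 38.9
tool_pos: [0.5723, 0.0464, 0.1361]
eef_rot: [0.783, 0.622, 0.001, 0.0]
contact_force: [-0.0, -0.4, -2.4]
opening: 0.335
finger_force: 30.0
```

```bash
python3 - <<'E'
from h import *
delta([.5700,.0466,.1304],-13)
E
```

```text
t 38.90 rot [ 0.002 -0.001 -0.001] then shift cm [-0.04 -0.23  0.57] open 0.335
```

>>> send_rows([
  {"x":0,"y":-0.2,"z":0.3,"rx":0,"ry":0,"rz":0,"jaw":2},
  {"x":0,"y":0,"z":0.2,"rx":0,"ry":0,"rz":0,"jaw":2},
  {"x":0,"y":0,"z":0.1,"rx":0,"ry":0,"rz":0,"jaw":2},
  {"x":0,"y":0,"z":0,"rx":0,"ry":0,"rz":0,"jaw":2},
  {"x":0,"y":0,"z":0,"rx":0,"ry":0,"rz":0,"jaw":2},
])

```text
clock: 39.4
tool_pos: [0.5698, 0.0467, 0.1304]
eef_rot: [0.783, 0.622, 0.0, 0.0]
contact_force: [-2.0, 0.2, 6.7]
opening: 0.34
finger_force: 30.0
```

>>> send_rows([
  {"x":0,"y":0,"z":0,"rx":0,"ry":0,"rz":0,"jaw":3.4},
  {"x":0,"y":0,"z":0,"rx":0,"ry":0,"rz":0,"jaw":4.5},
  {"x":0,"y":0,"z":0,"rx":0,"ry":0,"rz":0,"jaw":5.5},
  {"x":0,"y":0,"z":0,"rx":0,"ry":0,"rz":0,"jaw":6},
  {"x":0,"y":0,"z":0,"rx":0,"ry":0,"rz":0,"jaw":6},
])

```text
clock: 39.9
tool_pos: [0.5698, 0.0468, 0.1291]
eef_rot: [0.783, 0.622, 0.0, -0.0]
contact_force: [-0.0, -0.3, 1.0]
opening: 0.676
finger_force: 0.0
```

>>> send_rows([
  {"x":0,"y":0,"z":-1,"rx":0,"ry":0,"rz":0,"jaw":6},
  {"x":0,"y":0,"z":-2,"rx":0,"ry":0,"rz":0,"jaw":6},
  {"x":0,"y":0,"z":-3,"rx":0,"ry":0,"rz":0,"jaw":6},
  {"x":0,"y":0,"z":-3,"rx":0,"ry":0,"rz":0,"jaw":6},
  {"x":0,"y":0,"z":-3,"rx":0,"ry":0,"rz":0,"jaw":6},
])

```text
clock: 40.4
tool_pos: [0.5696, 0.0467, 0.2511]
eef_rot: [0.783, 0.622, 0.0, 0.0]
contact_force: [-0.0, 0.1, 0.7]
opening: 0.679
finger_force: 0.0
```

>>> send_rows([
  {"x":0,"y":0,"z":-2,"rx":0,"ry":0,"rz":-0.08,"jaw":6},
  {"x":1,"y":0,"z":0,"rx":0,"ry":0,"rz":-0.08,"jaw":6},
  {"x":3,"y":-0.8,"z":0,"rx":0,"ry":0,"rz":0,"jaw":6},
  {"x":4,"y":-1,"z":0,"rx":0,"ry":0,"rz":0,"jaw":6},
  {"x":4,"y":-1,"z":0,"rx":0,"ry":0,"rz":0,"jaw":6},
])

```text
clock: 40.9
tool_pos: [0.5506, 0.1691, 0.2701]
eef_rot: [0.731, 0.682, 0.0, 0.0]
contact_force: [1.1, 0.1, 0.9]
opening: 0.68
finger_force: 0.0
```

```bash
python3 - <<'E'
from h import *
delta([.5020,.344,.26],-4)
E
```

```text
t 40.90 rot [ 0.001 -0.     0.   ] then shift cm [17.11 -6.07  1.01] open 0.68
```

>>> send_rows([
  {"x":4,"y":-1.5,"z":0,"rx":0,"ry":0,"rz":0,"jaw":6},
  {"x":4,"y":-1.5,"z":0,"rx":0,"ry":0,"rz":0,"jaw":6},
  {"x":4,"y":-1.5,"z":0,"rx":0,"ry":0,"rz":0,"jaw":6},
  {"x":3.1,"y":-1,"z":0,"rx":0,"ry":0,"rz":0,"jaw":6},
  {"x":1.5,"y":-0.6,"z":0,"rx":0,"ry":0,"rz":0,"jaw":6},
])

```text
clock: 41.4
tool_pos: [0.4994, 0.3421, 0.2697]
eef_rot: [0.729, 0.684, 0.001, -0.001]
contact_force: [-0.0, -0.8, -0.1]
opening: 0.68
finger_force: 0.0
```

>>> send_rows([
  {"x":0,"y":0,"z":0,"rx":0,"ry":0,"rz":0,"jaw":6},
  {"x":0,"y":0,"z":0,"rx":0,"ry":0,"rz":0,"jaw":6},
  {"x":0,"y":0,"z":1,"rx":0,"ry":0,"rz":0,"jaw":6},
  {"x":0,"y":0,"z":0,"rx":0,"ry":0,"rz":0,"jaw":6},
  {"x":0,"y":0,"z":0,"rx":0,"ry":0,"rz":0,"jaw":6},
])

```text
clock: 41.9
tool_pos: [0.5015, 0.3365, 0.2587]
eef_rot: [0.731, 0.682, -0.001, 0.0]
contact_force: [0.0, 0.7, 0.2]
opening: 0.681
finger_force: 0.0
```

```bash
python3 - <<'E'
from h import *
delta([.5020,.344,.171],-4)
E
```

```text
t 41.90 rot [-0.001  0.001 -0.   ] then shift cm [ 0.75 -0.    8.77] open 0.681
```

>>> send_rows([
  {"x":0.7,"y":0,"z":1,"rx":0,"ry":0,"rz":0,"jaw":6},
  {"x":0,"y":0,"z":2.5,"rx":0,"ry":0,"rz":0,"jaw":6},
  {"x":0,"y":0,"z":2.5,"rx":0,"ry":0,"rz":0,"jaw":6},
  {"x":0,"y":0,"z":2,"rx":0,"ry":0,"rz":0,"jaw":6},
  {"x":0,"y":0,"z":0.7,"rx":0,"ry":0,"rz":0,"jaw":5},
])

```text
clock: 42.4
tool_pos: [0.5003, 0.3448, 0.1696]
eef_rot: [0.731, 0.683, -0.002, -0.0]
contact_force: [-0.9, 0.2, -0.4]
opening: 0.612
finger_force: 0.0
```

>>> send_rows([
  {"x":0,"y":0,"z":0,"rx":0,"ry":0,"rz":0,"jaw":4.2},
  {"x":0,"y":0,"z":0,"rx":0,"ry":0,"rz":0,"jaw":3.6},
  {"x":0,"y":0,"z":0,"rx":0,"ry":0,"rz":0,"jaw":3.2},
  {"x":0,"y":0,"z":0,"rx":0,"ry":0,"rz":0,"jaw":2},
  {"x":0,"y":0,"z":0,"rx":0,"ry":0,"rz":0,"jaw":2},
])

```text
clock: 42.9
tool_pos: [0.5022, 0.3456, 0.1733]
eef_rot: [0.731, 0.683, 0.001, 0.0]
contact_force: [-1.1, -0.1, 3.8]
opening: 0.338
finger_force: 30.0
```

>>> send_rows([
  {"x":0,"y":0,"z":-0.5,"rx":0,"ry":0,"rz":0,"jaw":2},
  {"x":0,"y":0,"z":-1,"rx":0,"ry":0,"rz":0,"jaw":2},
  {"x":0,"y":0,"z":-3,"rx":0,"ry":0,"rz":0,"jaw":2},
  {"x":0,"y":0,"z":-4,"rx":0,"ry":0,"rz":0,"jaw":2},
  {"x":0,"y":0,"z":-4,"rx":0,"ry":0,"rz":0,"jaw":2},
])

```text
clock: 43.4
tool_pos: [0.501, 0.3446, 0.2986]
eef_rot: [0.731, 0.683, -0.001, -0.0]
contact_force: [1.1, 1.2, -2.3]
opening: 0.34
finger_force: 30.0
```

```bash
python3 - <<'E'
from h import *
delta([.5258,.0381,.3],-13)
E
```

```text
t 43.40 rot [-0.001  0.001  0.159] then shift cm [-29.31   9.31  -0.14] open 0.34
```

>>> send_rows([
  {"x":-1,"y":0,"z":0,"rx":0,"ry":0,"rz":0.04,"jaw":2},
  {"x":-2,"y":0,"z":0,"rx":0,"ry":0,"rz":0.04,"jaw":2},
  {"x":-3,"y":0,"z":0,"rx":0,"ry":0,"rz":0.04,"jaw":2},
  {"x":-3,"y":0.5,"z":0,"rx":0,"ry":0,"rz":0.04,"jaw":2},
  {"x":-3,"y":1,"z":0,"rx":0,"ry":0,"rz":0,"jaw":2},
])

```text
clock: 43.9
tool_pos: [0.4951, 0.2221, 0.2965]
eef_rot: [0.783, 0.622, -0.001, -0.0]
contact_force: [1.1, -1.2, -2.2]
opening: 0.339
finger_force: 30.0
```

>>> send_rows([
  {"x":-3,"y":1,"z":0,"rx":0,"ry":0,"rz":0,"jaw":2},
  {"x":-3,"y":1,"z":0,"rx":0,"ry":0,"rz":0,"jaw":2},
  {"x":-3,"y":1,"z":0,"rx":0,"ry":0,"rz":0,"jaw":2},
  {"x":-3,"y":1,"z":0,"rx":0,"ry":0,"rz":0,"jaw":2},
  {"x":-3,"y":1,"z":0,"rx":0,"ry":0,"rz":0,"jaw":2},
])

```text
clock: 44.4
tool_pos: [0.5104, 0.0645, 0.2966]
eef_rot: [0.783, 0.622, -0.001, -0.0]
contact_force: [0.3, 0.3, -3.3]
opening: 0.34
finger_force: 30.0
```

>>> send_rows([
  {"x":-1.5,"y":0.5,"z":0,"rx":0,"ry":0,"rz":0,"jaw":2},
  {"x":0,"y":0,"z":0,"rx":0,"ry":0,"rz":0,"jaw":2},
  {"x":0,"y":0,"z":0,"rx":0,"ry":0,"rz":0,"jaw":2},
  {"x":0,"y":0,"z":0,"rx":0,"ry":0,"rz":0,"jaw":2},
  {"x":0,"y":0,"z":0,"rx":0,"ry":0,"rz":0,"jaw":2},
])

```text
clock: 44.9
tool_pos: [0.5127, 0.0522, 0.297]
eef_rot: [0.782, 0.623, 0.0, -0.0]
contact_force: [-0.3, -0.4, -2.5]
opening: 0.339
finger_force: 30.0
```

```bash
python3 - <<'E'
from h import *
delta([.5256,.0396,.1733],-13)
E
```

```text
t 44.90 rot [-0.001 -0.001  0.001] then shift cm [-0.93  1.54 12.37] open 0.339
```

>>> send_rows([
  {"x":-0.9,"y":1,"z":0,"rx":0,"ry":0,"rz":0,"jaw":2},
  {"x":0,"y":0.4,"z":0,"rx":0,"ry":0,"rz":0,"jaw":2},
  {"x":0,"y":0,"z":2,"rx":0,"ry":0,"rz":0,"jaw":2},
  {"x":0,"y":0,"z":0,"rx":0,"ry":0,"rz":0,"jaw":2},
  {"x":0,"y":0,"z":0,"rx":0,"ry":0,"rz":0,"jaw":2},
])

```text
clock: 45.4
tool_pos: [0.5245, 0.0384, 0.2771]
eef_rot: [0.783, 0.622, -0.0, -0.0]
contact_force: [-0.4, -0.4, -2.8]
opening: 0.338
finger_force: 30.0
```

```bash
python3 - <<'E'
from h import *
delta([.5256,.0396,.1733],-13)
E
```

```text
t 45.40 rot [-0.001  0.    -0.001] then shift cm [ 0.14  0.08 10.38] open 0.338
```

>>> send_rows([
  {"x":0.1,"y":0,"z":1.5,"rx":0,"ry":0,"rz":0,"jaw":2},
  {"x":0,"y":0,"z":2,"rx":0,"ry":0,"rz":0,"jaw":2},
  {"x":0,"y":0,"z":2,"rx":0,"ry":0,"rz":0,"jaw":2},
  {"x":0,"y":0,"z":2,"rx":0,"ry":0,"rz":0,"jaw":2},
  {"x":0,"y":0,"z":1.5,"rx":0,"ry":0,"rz":0,"jaw":2},
])

```text
clock: 45.9
tool_pos: [0.5253, 0.0396, 0.187]
eef_rot: [0.783, 0.622, 0.0, 0.0]
contact_force: [-0.3, 0.1, -3.7]
opening: 0.338
finger_force: 30.0
```

>>> send_rows([
  {"x":0,"y":0,"z":0.5,"rx":0,"ry":0,"rz":0,"jaw":2},
  {"x":0,"y":0,"z":0.4,"rx":0,"ry":0,"rz":0,"jaw":2},
  {"x":0,"y":0,"z":0.2,"rx":0,"ry":0,"rz":0,"jaw":2},
  {"x":0,"y":0,"z":0,"rx":0,"ry":0,"rz":0,"jaw":2},
  {"x":0,"y":0,"z":0,"rx":0,"ry":0,"rz":0,"jaw":2},
])

```text
clock: 46.4
tool_pos: [0.5252, 0.0396, 0.1768]
eef_rot: [0.783, 0.622, 0.001, 0.0]
contact_force: [0.3, 0.3, -3.3]
opening: 0.336
finger_force: 30.0
```

```bash
python3 - <<'E'
from h import *
delta([.5256,.0396,.1733],-13)
E
```

```text
t 46.40 rot [ 0.001 -0.001 -0.001] then shift cm [0.01 0.04 0.35] open 0.336
```

>>> send_rows([
  {"x":0,"y":0,"z":0.2,"rx":0,"ry":0,"rz":0,"jaw":2},
  {"x":0,"y":0,"z":0.1,"rx":0,"ry":0,"rz":0,"jaw":2},
  {"x":0,"y":0,"z":0.1,"rx":0,"ry":0,"rz":0,"jaw":2},
  {"x":0,"y":0,"z":0,"rx":0,"ry":0,"rz":0,"jaw":2},
  {"x":0,"y":0,"z":0,"rx":0,"ry":0,"rz":0,"jaw":2},
])

```text
clock: 46.9
tool_pos: [0.5249, 0.0394, 0.1733]
eef_rot: [0.783, 0.622, 0.0, 0.0]
contact_force: [-2.4, -1.4, 7.3]
opening: 0.339
finger_force: 30.0
```

>>> send_rows([
  {"x":0,"y":0,"z":0,"rx":0,"ry":0,"rz":0,"jaw":3.4},
  {"x":0,"y":0,"z":0,"rx":0,"ry":0,"rz":0,"jaw":4.5},
  {"x":0,"y":0,"z":0,"rx":0,"ry":0,"rz":0,"jaw":5.5},
  {"x":0,"y":0,"z":0,"rx":0,"ry":0,"rz":0,"jaw":6},
  {"x":0,"y":0,"z":0,"rx":0,"ry":0,"rz":0,"jaw":6},
])

```text
clock: 47.4
tool_pos: [0.5248, 0.0396, 0.1721]
eef_rot: [0.783, 0.622, 0.0, -0.0]
contact_force: [0.1, 1.3, -0.4]
opening: 0.675
finger_force: 0.0
```

>>> send_rows([
  {"x":0,"y":0,"z":-1,"rx":0,"ry":0,"rz":0,"jaw":6},
  {"x":0,"y":0,"z":-2,"rx":0,"ry":0,"rz":0,"jaw":6},
  {"x":0,"y":0,"z":-3,"rx":0,"ry":0,"rz":0,"jaw":6},
  {"x":0,"y":0,"z":-3,"rx":0,"ry":0,"rz":0,"jaw":6},
  {"x":0,"y":0,"z":-1,"rx":0,"ry":0,"rz":0,"jaw":7},
])

```text
clock: 47.9
tool_pos: [0.5263, 0.0395, 0.2754]
eef_rot: [0.783, 0.622, 0.002, 0.001]
contact_force: [0.2, 0.0, 0.1]
opening: 0.747
finger_force: 0.0
```

>>> send_rows([
  {"x":0,"y":0,"z":0,"rx":0,"ry":0,"rz":-0.08,"jaw":7},
  {"x":1,"y":0,"z":0,"rx":0,"ry":0,"rz":-0.08,"jaw":7},
  {"x":3,"y":0.8,"z":0,"rx":0,"ry":0,"rz":0,"jaw":7},
  {"x":4,"y":1,"z":0,"rx":0,"ry":0,"rz":0,"jaw":7},
  {"x":4,"y":1,"z":0,"rx":0,"ry":0,"rz":0,"jaw":7},
])

```text
clock: 48.4
tool_pos: [0.5617, 0.158, 0.272]
eef_rot: [0.731, 0.682, -0.0, -0.0]
contact_force: [1.2, -0.1, 0.4]
opening: 0.794
finger_force: 0.0
```

```bash
python3 - <<'E'
from h import *
delta([.5925,.3397,.27],-4)
s=snap('scene'); save('s7.png',s['img'][120:380,200:560])
E
```

```text
t 48.40 rot [-0.001  0.     0.   ] then shift cm [18.34  1.81  0.2 ] open 0.794
```

View pics/s7.png

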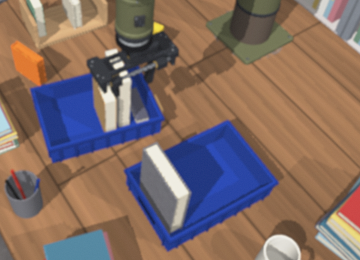

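The narrow and middle books are back and upright at (105–125,100), and only the broad book at (165,185) is left in the spare crate. I'll fetch it.

>>> send_rows([
  {"x":4,"y":0.5,"z":0,"rx":0,"ry":0,"rz":0,"jaw":7},
  {"x":4,"y":0.5,"z":0,"rx":0,"ry":0,"rz":0,"jaw":7},
  {"x":4,"y":0.4,"z":0,"rx":0,"ry":0,"rz":0,"jaw":7},
  {"x":4,"y":0.4,"z":0,"rx":0,"ry":0,"rz":0,"jaw":7},
  {"x":2.3,"y":0,"z":0,"rx":0,"ry":0,"rz":0,"jaw":7},
])

```text
clock: 48.95
tool_pos: [0.5911, 0.3427, 0.2712]
eef_rot: [0.729, 0.684, 0.0, -0.001]
contact_force: [0.1, -0.1, -0.7]
opening: 0.793
finger_force: 0.0
```

>>> send_rows([
  {"x":0,"y":0,"z":0,"rx":0,"ry":0,"rz":0,"jaw":7},
  {"x":0,"y":0,"z":0,"rx":0,"ry":0,"rz":0,"jaw":7},
  {"x":0,"y":0,"z":1,"rx":0,"ry":0,"rz":0,"jaw":7},
  {"x":0,"y":0,"z":0,"rx":0,"ry":0,"rz":0,"jaw":7},
  {"x":0,"y":0,"z":0,"rx":0,"ry":0,"rz":0,"jaw":7},
])

```text
clock: 49.45
tool_pos: [0.592, 0.3371, 0.2618]
eef_rot: [0.731, 0.682, -0.001, 0.0]
contact_force: [-0.1, 0.3, 1.2]
opening: 0.798
finger_force: 0.0
```

```bash
python3 - <<'E'
from h import *
delta([.5925,.3397,.171],-4)
E
```

```text
t 49.45 rot [-0.001  0.001  0.   ] then shift cm [0.26 0.03 9.08] open 0.798
```

>>> send_rows([
  {"x":0.2,"y":0,"z":1,"rx":0,"ry":0,"rz":0,"jaw":7},
  {"x":0,"y":0,"z":2.5,"rx":0,"ry":0,"rz":0,"jaw":7},
  {"x":0,"y":0,"z":2.5,"rx":0,"ry":0,"rz":0,"jaw":7},
  {"x":0,"y":0,"z":2,"rx":0,"ry":0,"rz":0,"jaw":7},
  {"x":0,"y":0,"z":1,"rx":0,"ry":0,"rz":0,"jaw":6},
])

```text
clock: 49.95
tool_pos: [0.591, 0.34, 0.1697]
eef_rot: [0.731, 0.683, -0.002, -0.0]
contact_force: [-0.1, -0.3, -0.1]
opening: 0.726
finger_force: 0.0
```

>>> send_rows([
  {"x":0,"y":0,"z":0,"rx":0,"ry":0,"rz":0,"jaw":4.8},
  {"x":0,"y":0,"z":0,"rx":0,"ry":0,"rz":0,"jaw":4.2},
  {"x":0,"y":0,"z":0,"rx":0,"ry":0,"rz":0,"jaw":3.8},
  {"x":0,"y":0,"z":0,"rx":0,"ry":0,"rz":0,"jaw":2.5},
  {"x":0,"y":0,"z":0,"rx":0,"ry":0,"rz":0,"jaw":2.5},
])

```text
clock: 50.45
tool_pos: [0.5928, 0.341, 0.1735]
eef_rot: [0.731, 0.683, 0.001, 0.0]
contact_force: [-0.6, 0.0, 3.7]
opening: 0.404
finger_force: 30.0
```

>>> send_rows([
  {"x":0,"y":0,"z":-0.5,"rx":0,"ry":0,"rz":0,"jaw":2.5},
  {"x":0,"y":0,"z":-1,"rx":0,"ry":0,"rz":0,"jaw":2.5},
  {"x":0,"y":0,"z":-3,"rx":0,"ry":0,"rz":0,"jaw":2.5},
  {"x":0,"y":0,"z":-4,"rx":0,"ry":0,"rz":0,"jaw":2.5},
  {"x":0,"y":0,"z":-4,"rx":0,"ry":0,"rz":0,"jaw":2.5},
])

```text
clock: 50.95
tool_pos: [0.5914, 0.3402, 0.298]
eef_rot: [0.731, 0.683, -0.001, -0.0]
contact_force: [0.7, 0.2, -5.0]
opening: 0.406
finger_force: 30.0
```

```bash
python3 - <<'E'
from h import *
delta([.6449,.0004,.3],-13)
E
```

```text
t 50.95 rot [-0.002  0.002  0.159] then shift cm [-31.9   12.86  -0.2 ] open 0.406
```

>>> send_rows([
  {"x":-1,"y":1,"z":0,"rx":0,"ry":0,"rz":0.04,"jaw":2.5},
  {"x":-1.5,"y":2,"z":0,"rx":0,"ry":0,"rz":0.04,"jaw":2.5},
  {"x":-2,"y":2,"z":0,"rx":0,"ry":0,"rz":0.04,"jaw":2.5},
  {"x":-2.5,"y":2,"z":0,"rx":0,"ry":0,"rz":0.04,"jaw":2.5},
  {"x":-3,"y":2,"z":0,"rx":0,"ry":0,"rz":0,"jaw":2.5},
])

```text
clock: 51.45
tool_pos: [0.664, 0.2273, 0.2952]
eef_rot: [0.783, 0.622, -0.001, -0.001]
contact_force: [0.3, -0.3, -4.7]
opening: 0.404
finger_force: 30.0
```

>>> send_rows([
  {"x":-3,"y":2,"z":0,"rx":0,"ry":0,"rz":0,"jaw":2.5},
  {"x":-3,"y":1,"z":0,"rx":0,"ry":0,"rz":0,"jaw":2.5},
  {"x":-3,"y":0,"z":0,"rx":0,"ry":0,"rz":0,"jaw":2.5},
  {"x":-3,"y":0,"z":0,"rx":0,"ry":0,"rz":0,"jaw":2.5},
  {"x":-3,"y":0,"z":0,"rx":0,"ry":0,"rz":0,"jaw":2.5},
])

```text
clock: 51.95
tool_pos: [0.6582, 0.073, 0.2955]
eef_rot: [0.783, 0.621, -0.002, -0.001]
contact_force: [0.3, -0.2, -4.9]
opening: 0.402
finger_force: 30.0
```

>>> send_rows([
  {"x":-3,"y":0,"z":0,"rx":0,"ry":0,"rz":0,"jaw":2.5},
  {"x":-2,"y":0,"z":0,"rx":0,"ry":0,"rz":0,"jaw":2.5},
  {"x":0,"y":0,"z":0,"rx":0,"ry":0,"rz":0,"jaw":2.5},
  {"x":0,"y":0,"z":0,"rx":0,"ry":0,"rz":0,"jaw":2.5},
  {"x":0,"y":0,"z":0,"rx":0,"ry":0,"rz":0,"jaw":2.5},
])

```text
clock: 52.45
tool_pos: [0.6483, 0.0285, 0.2967]
eef_rot: [0.782, 0.623, 0.0, -0.001]
contact_force: [0.3, 1.0, -6.5]
opening: 0.406
finger_force: 30.0
```

```bash
python3 - <<'E'
from h import *
delta([.6451,.0016,.1735],-13)
E
```

```text
t 52.45 rot [-0.001 -0.002  0.001] then shift cm [-2.7   0.29 12.32] open 0.406
```

>>> send_rows([
  {"x":-1.7,"y":0.3,"z":0,"rx":0,"ry":0,"rz":0,"jaw":2.5},
  {"x":-1,"y":0,"z":0,"rx":0,"ry":0,"rz":0,"jaw":2.5},
  {"x":0,"y":0,"z":2,"rx":0,"ry":0,"rz":0,"jaw":2.5},
  {"x":0,"y":0,"z":0,"rx":0,"ry":0,"rz":0,"jaw":2.5},
  {"x":0,"y":0,"z":0,"rx":0,"ry":0,"rz":0,"jaw":2.5},
])

```text
clock: 52.95
tool_pos: [0.6447, -0.0005, 0.277]
eef_rot: [0.783, 0.622, -0.0, -0.0]
contact_force: [0.1, -0.8, -5.3]
opening: 0.403
finger_force: 30.0
```

```bash
python3 - <<'E'
from h import *
delta([.6451,.0016,.1735],-13)
E
```

```text
t 52.95 rot [-0.001  0.    -0.001] then shift cm [ 2.100e-01 -1.000e-02  1.035e+01] open 0.403
```

>>> send_rows([
  {"x":0.2,"y":0,"z":1.5,"rx":0,"ry":0,"rz":0,"jaw":2.5},
  {"x":0,"y":0,"z":2,"rx":0,"ry":0,"rz":0,"jaw":2.5},
  {"x":0,"y":0,"z":2,"rx":0,"ry":0,"rz":0,"jaw":2.5},
  {"x":0,"y":0,"z":2,"rx":0,"ry":0,"rz":0,"jaw":2.5},
  {"x":0,"y":0,"z":1.5,"rx":0,"ry":0,"rz":0,"jaw":2.5},
])

```text
clock: 53.45
tool_pos: [0.6459, 0.0019, 0.187]
eef_rot: [0.783, 0.622, 0.0, 0.0]
contact_force: [0.5, 0.0, -5.0]
opening: 0.408
finger_force: 30.0
```

>>> send_rows([
  {"x":0,"y":0,"z":0.5,"rx":0,"ry":0,"rz":0,"jaw":2.5},
  {"x":0,"y":0,"z":0.4,"rx":0,"ry":0,"rz":0,"jaw":2.5},
  {"x":0,"y":0,"z":0.2,"rx":0,"ry":0,"rz":0,"jaw":2.5},
  {"x":0,"y":0,"z":0,"rx":0,"ry":0,"rz":0,"jaw":2.5},
  {"x":0,"y":0,"z":0,"rx":0,"ry":0,"rz":0,"jaw":2.5},
])

```text
clock: 53.95
tool_pos: [0.646, 0.0015, 0.177]
eef_rot: [0.783, 0.622, 0.001, 0.0]
contact_force: [-0.3, 0.0, -5.6]
opening: 0.405
finger_force: 30.0
```

>>> send_rows([
  {"x":0,"y":0,"z":0.2,"rx":0,"ry":0,"rz":0,"jaw":2.5},
  {"x":0,"y":0,"z":0.1,"rx":0,"ry":0,"rz":0,"jaw":2.5},
  {"x":0,"y":0,"z":0.1,"rx":0,"ry":0,"rz":0,"jaw":2.5},
  {"x":0,"y":0,"z":0,"rx":0,"ry":0,"rz":0,"jaw":2.5},
  {"x":0,"y":0,"z":0,"rx":0,"ry":0,"rz":0,"jaw":2.5},
])

```text
clock: 54.45
tool_pos: [0.6458, 0.0014, 0.1735]
eef_rot: [0.783, 0.622, 0.0, 0.0]
contact_force: [-3.4, 0.2, 6.8]
opening: 0.406
finger_force: 30.0
```

The book has touched down. I'll release it, rise, swing aside and look at everything.

>>> send_rows([
  {"x":0,"y":0,"z":0,"rx":0,"ry":0,"rz":0,"jaw":4},
  {"x":0,"y":0,"z":0,"rx":0,"ry":0,"rz":0,"jaw":5},
  {"x":0,"y":0,"z":0,"rx":0,"ry":0,"rz":0,"jaw":6},
  {"x":0,"y":0,"z":0,"rx":0,"ry":0,"rz":0,"jaw":6.5},
  {"x":0,"y":0,"z":0,"rx":0,"ry":0,"rz":0,"jaw":6.5},
])

```text
clock: 54.95
tool_pos: [0.6456, 0.0016, 0.1721]
eef_rot: [0.783, 0.622, 0.0, -0.0]
contact_force: [-0.5, -0.6, 0.5]
opening: 0.735
finger_force: 0.0
```

>>> send_rows([
  {"x":0,"y":0,"z":-1,"rx":0,"ry":0,"rz":0,"jaw":6.5},
  {"x":0,"y":0,"z":-2,"rx":0,"ry":0,"rz":0,"jaw":6.5},
  {"x":0,"y":0,"z":-3,"rx":0,"ry":0,"rz":0,"jaw":6.5},
  {"x":0,"y":0,"z":-3,"rx":0,"ry":0,"rz":0,"jaw":6.5},
  {"x":0,"y":0,"z":-2,"rx":0,"ry":0,"rz":0,"jaw":6.5},
])

```text
clock: 55.45
tool_pos: [0.6464, 0.0014, 0.2853]
eef_rot: [0.783, 0.622, 0.001, 0.001]
contact_force: [0.2, -0.3, -1.1]
opening: 0.74
finger_force: 0.0
```

>>> send_rows([
  {"x":1,"y":0,"z":0,"rx":0,"ry":0,"rz":0,"jaw":6.5},
  {"x":3,"y":0,"z":0,"rx":0,"ry":0,"rz":0,"jaw":6.5},
  {"x":4,"y":-1,"z":0,"rx":0,"ry":0,"rz":0,"jaw":6.5},
  {"x":4,"y":-2,"z":0,"rx":0,"ry":0,"rz":0,"jaw":6.5},
  {"x":4,"y":-2,"z":0,"rx":0,"ry":0,"rz":0,"jaw":6.5},
])

```text
clock: 55.95
tool_pos: [0.6321, 0.1709, 0.2812]
eef_rot: [0.783, 0.622, -0.001, -0.001]
contact_force: [0.2, 0.9, -0.0]
opening: 0.742
finger_force: 0.0
```

>>> send_rows([
  {"x":4,"y":-2,"z":0,"rx":0,"ry":0,"rz":0,"jaw":6.5},
  {"x":4,"y":-2,"z":0,"rx":0,"ry":0,"rz":0,"jaw":6.5},
  {"x":4,"y":-2,"z":0,"rx":0,"ry":0,"rz":0,"jaw":6.5},
  {"x":4,"y":-2,"z":0,"rx":0,"ry":0,"rz":0,"jaw":6.5},
  {"x":0,"y":0,"z":0,"rx":0,"ry":0,"rz":0,"jaw":6.5},
])

```text
clock: 56.45
tool_pos: [0.5861, 0.3533, 0.2806]
eef_rot: [0.779, 0.627, 0.0, -0.004]
contact_force: [1.2, 0.5, 0.1]
opening: 0.741
finger_force: 0.0
```

```bash
cp top.pkl old.pkl; python3 - <<'E'
from h import *
s=snap('top'); im=s['img'][95:255,255:505]; save('t8.png',cv2.resize(im,None,fx=3,fy=3,interpolation=cv2.INTER_CUBIC)); print(get_state()['contact_force'])
E
```

```text
[ 0.24081778 -1.3723406  -0.85080979]
```

View pics/t8.png

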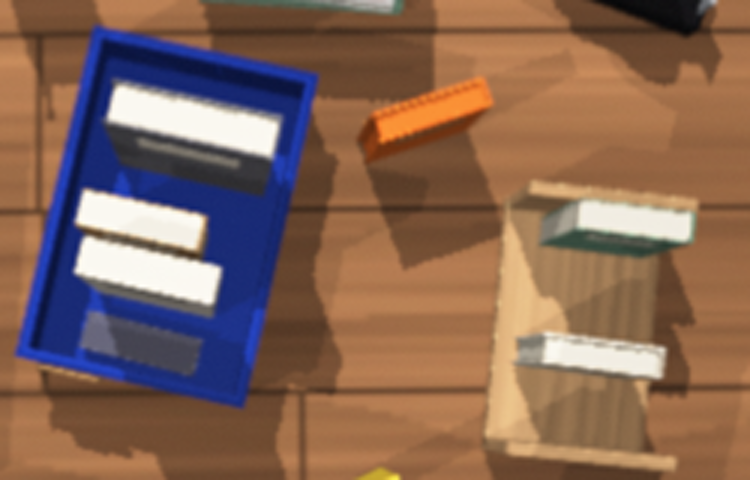

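All three books appear within about a pixel of their first corners: broad (114,82), middle (84,189), narrow (85,236). The square book stands in the stand at (607,358), and the waiting book and notebook are unmoved. I'll let the arm settle and hand in.

>>> send_rows([
  {"x":0,"y":0,"z":0,"rx":0,"ry":0,"rz":0,"jaw":6.5},
  {"x":0,"y":0,"z":0,"rx":0,"ry":0,"rz":0,"jaw":6.5},
  {"x":0,"y":0,"z":0,"rx":0,"ry":0,"rz":0,"jaw":6.5},
  {"x":0,"y":0,"z":0,"rx":0,"ry":0,"rz":0,"jaw":6.5},
  {"x":0,"y":0,"z":0,"rx":0,"ry":0,"rz":0,"jaw":6.5},
])

```text
clock: 57.0
tool_pos: [0.5915, 0.3419, 0.2823]
eef_rot: [0.783, 0.622, 0.0, 0.0]
contact_force: [-0.4, -0.7, -0.0]
opening: 0.741
finger_force: 0.0
```

```bash
python3 -c "
from plant import *
print(finish_job())"
```

```text
the job is handed in; nothing more can be done
None
```

The job is handed in at about 57 s, with no verdict returned: in the last top view the square book stands upright in the order stand, the three taller books are back where they stood, and the waiting book and notebook look unmoved.

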